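# Fill a trough bird feeder and spring its anti-perch bar into place

### The arm

A 6-joint arm with a two-finger parallel gripper is mounted at the origin on the work surface; the furniture and walls round the work are solid. World frame = base frame: x ahead of the robot, y to its left, z up, the work surface at z = 0. Lengths are in mm, angles in rad, forces in N, time in s.
With the tool pointing down it reaches from about 350 to 775 mm from the base axis. Payload 7.3 kg.
Tool frame: the origin (TCP) lies between the finger pads; the fingertips stand 22 mm ahead of it and the grasp point (between the pads) lies 3 mm ahead of it (env.tip_extent is the distance from the TCP to the fingertips, in mm); z points along the fingers, y is the line along which they close (so a half turn about z gives the same grasp; the last joint's range is limited). The gripper opens to 92 mm and grips with 3 to 60 N. Pads are 19 mm wide; open, the fingers measure 130 mm over their backs; the gripper's body (75 mm by 190 mm) begins 47 mm behind the grasp point.
Start: joints at [-1.305, 0.342, 1.524, -0, 1.275, -0.146], TCP at [210.159, -481.119, 248.741] pointing down, gripper open.
Joint ranges: [-2.53, 2.53], [-0.77, 2.02], [0.04, 2.7], [-1, 4.14], [0.28, 2.66], [-3.11, 3.11]. Speed limits (rad/s): [2.57, 2.57, 3.14, 3.14, 3.14, 3.14].

### API

Orientations are given as [roll, pitch, yaw] about the fixed x, y, z axes, in that order (R = Rz(yaw) Ry(pitch) Rx(roll)).
In Python, from rig import env, imaging gives the robot as it stands.
- The arm moves only by the tool apply_moves, never from a script. Its argument "rows" is a list of rows, each a list of 5 numbers: the closure, from 0 (fully open) to 1 (shut), then the shift along the tool's x, y, z each as a share of 40 mm, from -1 to 1, then the turn about the tool's z as a share of 0.12 rad, from -1 to 1. In form: [[gripper, dx, dy, dz, spin], ...]. A call has 1 to 12 rows; each row shifts and turns the commanded pose from where the row before left it, along the tool's axes as they then stand; what a row does not reach is not made up. A row lasts 1/8 s, in which the tool goes at most 62.5 mm and 10.7 degrees, less where a joint would pass 70% of its speed; a pose out of reach is approached as far as the arm can. A call with a number of a shift or a turn outside -1 to 1 is refused whole. A call with a gripper value outside its range is refused whole. The fingers move at their own pace and stop on an object; the grip force is fixed at half the most. Time passes only in rows, so rows that do not move let the fingers close. It gives the time, the measured TCP pose, the force, the opening and the grip force at its end, in the units of the state.
- env.get_obs(): the state, without advancing time (a new reading comes with each control period).
- imaging.read_camera(name): name is "scene" or "top" or "wrist"; returns the picture (400x640x3 uint8, red, green, blue); there is no depth.
- imaging.camera_model(name): a dict with "vertical_fov" (degrees; the focal length in pixels is half the picture's height over the tangent of half this angle, whatever the lens; pixels are square), "cx", "cy" (the principal point, pixels), "R" (3x3) and "t" (3): a world point X has camera coordinates R X + t; the wrist camera has in their place "T_tool_cam" (4x4, takes a point from camera to tool coordinates, whose origin is the TCP and whose axes are the flange's). Camera axes: x right, y down, z forward; pixel columns grow to the right and rows downward; lengths in mm; the calibration is good to about 2 mm. A picture is of the moment at which its call begins: read the wrist's pose just before it. camera_model takes no time and is no camera call.
- env.sign_off(): hands the job in; it is judged then, once.
Trained networks look in the newest picture that a camera, given by its name, has taken for a name from the list of things; names that differ only in an ending like _2 or _b are one class to them, and where a whole thing is asked for, a point or a joint stands for the part that bears it (a point fixed in the world has none). Each returns a list of dicts, best first, with "p" (0 to 1); they miss things now and then, are a little off and sometimes report something else, mostly with a low value. They report only what shows in the picture. A call takes as long as a camera call. They do not tell look-alikes from the thing itself.
- imaging.regions_of(name, camera): "mask" (400x640 bool, what is visible of it) and "location" ([column, row] in pixels, amid what is visible of it).
The state is a dict: "time": time; "qpos": joint angles; "dq": joint speeds; "effort": joint torques, N m; "tcp_pos": TCP position; "tcp_rot": TCP orientation; "contact_force": force on the tool from outside, world axes, zero at the start; "ft_torque": the same for the moment, N m; "opening": finger opening in mm; "grip_force": force on a finger pad.
Only numpy, scipy, OpenCV 4.12 (cv2) and the standard library are available. Lean on these libraries where they do the work, as an engineer would, in place of code of your own. Each camera call takes 0.05 s, during which the arm holds its last target. There are 200 camera calls.

### The job

Get the trough feeder ready for use: put the squeeze bottles that were left in it back into the white tray, then pour all the peanuts from the aluminium cup into the empty trough and stand the cup upright on the bench again. Then fit the square spinning bar: push in its sprung end so that it goes between the two grey end cups, and let go with both pins fully home in their sockets. Leave the screw jar and the tape measure where they are.

Things in the scene. Friction and masses are not known exactly. Their poses are not given: they have to be found in the camera images.
- trough: Bird trough feeder of pale wood, fixed. Origin: centre of its underside; y along it, 234 mm over all. Inside 84 mm wide (x), 206 mm long (y), floor 12 mm and side rims 50 mm above the bench. End boards 14 mm thick, 112 mm wide, tops 105 mm above the bench; on the inner face of each a grey end cup whose socket faces the other, 85 mm above the bench (see cup_left)
- cup_left (a point): centre of the socket floor of the end cup at the trough's +y end. Cup 34 mm across, 10 mm proud of the board; socket round, 16 mm in diameter, 8 mm deep, axis along the trough's y. The two sockets are 186 mm apart from mouth to mouth, 202 mm from floor to floor
- cup_right (a point): centre of the socket floor of the end cup at the trough's -y end
- perch_bar: spinning anti-perch bar, loose: dark square batten 22 x 22 x 166 mm, on its axis round-nosed steel pins 10 mm thick. Origin: middle of the batten, on its axis; x along it. Fixed pin at -x, tip 97 mm from the origin; spring plunger at +x, tip 109 mm from the origin when out (206 mm tip to tip). 150 g. Either end fits either cup
- pin_tip (a point): tip of the bar's fixed pin
- plunger_tip (a point): tip of the bar's spring plunger (moves with it)
- plunger (a joint): how far the plunger is pushed into the bar (m): 0 out, 0.018 fully in; spring force 3 N at 0, growing by 0.25 N per mm. Between the two socket floors it stays pushed in by about 4 mm
- feed_cup: aluminium cup, open at the top, standing on the bench with 7 peanuts in it, slippery: straight-sided, outer diameter 68 mm, 64 mm high, wall 3 mm, floor 5 mm. 120 g. Origin: centre of its underside, z along its axis to the mouth
- card_tray: white open tray, fixed, 91 (its x) x 130 (its y) mm, walls 48 mm high and 2 mm thick, floor 2 mm thick. Origin: centre of its underside
- screw_jar: jar with a blue lid, 62 mm across, 90 mm high; a bystander. Origin: centre of its underside
- tape_measure: black and red tape measure, 42 x 81 x 66 mm; a bystander. Origin: centre of its underside
- squeeze_bottle1: small squeeze bottle, blue with a red nozzle, closed: 27 mm in diameter, 62 mm high, the top 17 mm of it the nozzle, to be taken as 15 mm thick; 35 g. Stands in the trough at the start, if there is one (2 to 4 of the bottles are). Origin: centre of its underside, z along its axis
- squeeze_bottle2: small squeeze bottle, white with a blue nozzle, closed: 27 mm in diameter, 70 mm high, the top 17 mm of it the nozzle, to be taken as 15 mm thick; 35 g. Stands in the trough at the start, if there is one (2 to 4 of the bottles are). Origin: centre of its underside, z along its axis
- squeeze_bottle3: small squeeze bottle, blue with a white nozzle, closed: 27 mm in diameter, 55 mm high, the top 17 mm of it the nozzle, to be taken as 15 mm thick; 35 g. Stands in the trough at the start, if there is one (2 to 4 of the bottles are). Origin: centre of its underside, z along its axis
- squeeze_bottle4: small squeeze bottle, white with a blue nozzle, closed: 27 mm in diameter, 70 mm high, the top 17 mm of it the nozzle, to be taken as 15 mm thick; 35 g. Stands in the trough at the start, if there is one (2 to 4 of the bottles are). Origin: centre of its underside, z along its axis
- peanut1: peanut in its shell, 31 mm long and 16 mm thick, 10 g; in the cup at the start. Origin: its middle; x along it
- peanut2: peanut in its shell, 31 mm long and 16 mm thick, 10 g; in the cup at the start. Origin: its middle; x along it
- peanut3: peanut in its shell, 31 mm long and 16 mm thick, 10 g; in the cup at the start. Origin: its middle; x along it
- peanut4: peanut in its shell, 31 mm long and 16 mm thick, 10 g; in the cup at the start. Origin: its middle; x along it
- peanut5: peanut in its shell, 31 mm long and 16 mm thick, 10 g; in the cup at the start. Origin: its middle; x along it
- peanut6: peanut in its shell, 31 mm long and 16 mm thick, 10 g; in the cup at the start. Origin: its middle; x along it
- peanut7: peanut in its shell, 31 mm long and 16 mm thick, 10 g; in the cup at the start. Origin: its middle; x along it
There are look-alikes about, which are no part of the job. What is shaped like the squeeze_bottle1 but green is not meant.

How it is judged:
By the outcome, as a careful person would: the job done as asked, in the order asked, and still so for the second after the job is handed in, with the robot touching nothing.
Of squeeze_bottle1, squeeze_bottle2, squeeze_bottle3, squeeze_bottle4 only 2 to 4 are there at a start; the rules pass over those that are not, and their reading is None.
At some moment in a run one of perch_bar, feed_cup may be knocked a few centimetres aside while the robot is not near it.
It also fails if it takes over 208 s, if anything falls off the work surface, if the arm or the gripper's body presses on something with over 40 N, if the wrist force passes 120 N, or if a joint passes its speed limit or range.

## Working session

There is one attempt and no reset: what is moved stays moved. The work goes in short steps, Python scripts to look and compute and a tool call to move; the robot and the scene stay as the last step left them, time stands still between calls to the robot, and variables do not carry over. Pictures are saved under pics/ and viewed, at most 14 in all, crops included, and the job is handed in when it is done.

Besides the shell and the picture viewer there is one more tool, called after ">>>" as a command line: name --pt "numbers of a row" for each row, then --argument value for the rest. apply_moves: Moves the arm, as the interface text tells. Shift numbers are shares of 40 mm and turn numbers shares of 0.12 rad, none past 1 either way. Its arguments: {"type":"object","properties":{"rows":{"type":"array","items":{"type":"array","items":{"type":"number","minimum":-1,"maximum":1}}}},"required":["rows"]}

```bash
ls; mkdir -p pics; python3 - <<'E'
from rig import env, imaging
import cv2,numpy as np
for n in ("scene","top"):
    im=imaging.read_camera(n); cv2.imwrite(f"pics/{n}0.png",im[:,:,::-1])
    m=imaging.camera_model(n); print(n,m)
print(imaging.camera_model("wrist"))
print(env.get_obs())
E
```

```text
pics
scene {'vertical_fov': 48.02133441425261, 'cx': 314.62121282348386, 'cy': 194.28627588270874, 'R': array([[ 0.53804121, -0.84291286,  0.00309382],
       [-0.60355045, -0.38781036, -0.69665629],
       [ 0.58842036,  0.37296252, -0.71739839]]), 't': array([-195.65673911,  336.3950581 , 1044.23657555])}
top {'vertical_fov': 52.10469860946587, 'cx': 314.9950471320957, 'cy': 201.22812098110387, 'R': array([[-0.00420506, -0.99951558, -0.03083713],
       [-0.99773471,  0.00626401, -0.06697924],
       [ 0.06713995,  0.03048562, -0.99727772]]), 't': array([  51.46801423,  438.66853332, 1022.36154813])}
{'vertical_fov': 65.0780608798458, 'cx': 322.17703944683984, 'cy': 194.72209441795616, 'T_tool_cam': array([[ 1.19712604e-03, -9.70090282e-01, -2.42741450e-01,
         6.53397377e+01],
       [ 9.99999180e-01,  1.27169923e-03, -1.50522320e-04,
        -1.00570076e-01],
       [ 4.54714355e-04, -2.42741071e-01,  9.70091009e-01,
        -1.36219230e+02],
       [ 0.00000000e+00,  0.00000000e+00,  0.00000000e+00,
         1.00000000e+00]])}
{'time': 0.1, 'qpos': array([-1.30494758e+00,  3.42595634e-01,  1.52490104e+00,  2.14825061e-05,
        1.27538476e+00, -1.45985244e-01]), 'dq': array([ 0.00080526, -0.0016028 , -0.00178226, -0.00058518,  0.00029948,
       -0.00019437]), 'effort': array([ 1.53520417e-03, -4.32004809e+01, -2.44695246e+01,  7.19529949e-02,
        5.26567607e-02, -5.06124934e-05]), 'tcp_pos': array([ 210.10066078, -480.77695613,  248.15137259]), 'tcp_rot': array([-3.14032057e+00, -2.07800871e-04,  4.11827593e-01]), 'contact_force': array([ 0.78784148,  1.18297602, -0.09037393]), 'ft_torque': array([-0.06498234,  0.03152176, -0.02054741]), 'grip_force': 0.0, 'opening': 91.66617688286851}
```

View pics/scene0.png

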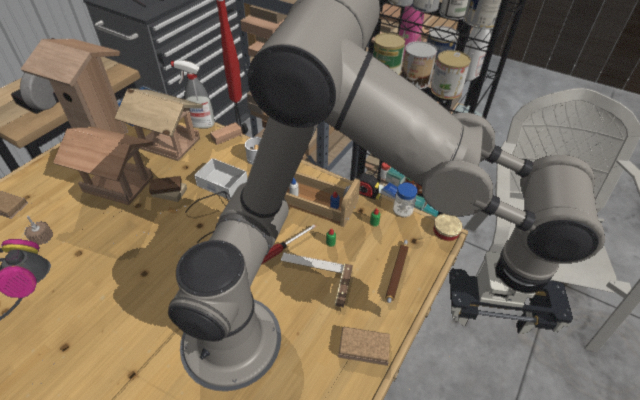

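View pics/top0.png

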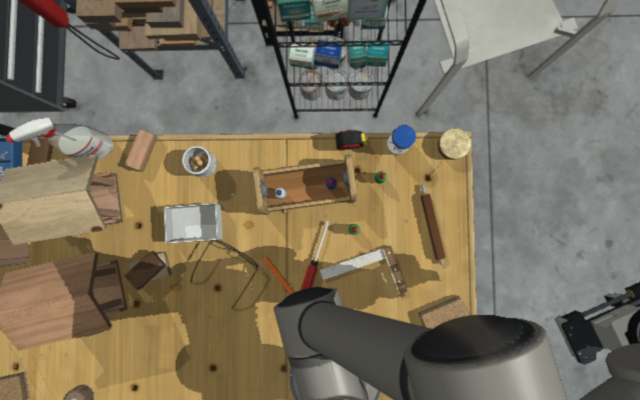

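The scene view is mostly blocked by the arm. The top view shows the trough at about (306,186), with a white/blue bottle at (280,193) and a blue/red one at (331,183). The cup is at (199,161), the tray at (193,222) and the bar at (431,224). The green look-alikes are at (380,178) and (354,229), the jar at (403,138) and the tape at (351,139).

```bash
cat > h.py <<'E'
from rig import env, imaging
import cv2, numpy as np
from scipy.spatial.transform import Rotation as Ro
def cam(n,obs=None):
    m=imaging.camera_model(n); f=200/np.tan(np.radians(m['vertical_fov']/2))
    if n=='wrist':
        o=obs or env.get_obs(); T=np.eye(4); T[:3,:3]=Ro.from_euler('xyz',o['tcp_rot']).as_matrix(); T[:3,3]=o['tcp_pos']
        W=np.linalg.inv(T@m['T_tool_cam']); R,t=W[:3,:3],W[:3,3]
    else: R,t=m['R'],m['t']
    return f,m['cx'],m['cy'],R,t
def toplane(px,z,c):
    f,cx,cy,R,t=c; C=-R.T@t
    px=np.atleast_2d(px).astype(float); d=np.c_[(px[:,0]-cx)/f,(px[:,1]-cy)/f,np.ones(len(px))]@R
    return C+d*((z-C[2])/d[:,2])[:,None]
def proj(X,c):
    f,cx,cy,R,t=c; p=np.atleast_2d(X)@R.T+t
    return np.c_[f*p[:,0]/p[:,2]+cx,f*p[:,1]/p[:,2]+cy]
def shot(n,name=None):
    o=env.get_obs(); im=imaging.read_camera(n)
    if name: cv2.imwrite(f'pics/{name}.png',im[:,:,::-1])
    return im,cam(n,o)
def rect(mask):
    k=max(cv2.findContours(mask.astype(np.uint8),0,1)[0],key=cv2.contourArea)
    return cv2.minAreaRect(k), k[:,0,:]
E
python3 - <<'E'
from h import *
im,c=shot('top')
zs={'trough':50,'perch_bar':22,'feed_cup':64,'card_tray':48,'squeeze_bottle1':60,'squeeze_bottle2':68,'squeeze_bottle3':55,'screw_jar':90,'tape_measure':66,'peanut1':20}
for n,z in zs.items():
    for d in imaging.regions_of(n,'top')[:6]:
        if d['p']<.1: continue
        (ce,wh,a),k=rect(d['mask']); b=cv2.boxPoints((ce,wh,a))
        print(n,round(d['p'],2),np.round(d['location']),d['mask'].sum(),'loc',toplane(d['location'],z,c)[0].round(),'box',toplane(b,z,c)[:,:2].round().tolist())
E
python3 -c "
import cv2;i=cv2.imread('pics/top0.png')[120:280,150:470];cv2.imwrite('pics/c0.png',cv2.resize(i,(800,400),interpolation=cv2.INTER_CUBIC))"
```

```text
trough 0.65 [302. 188.] 4130 loc [470.  79.  50.] box [[521.0, 207.0], [552.0, -41.0], [434.0, -56.0], [403.0, 190.0]]
perch_bar 0.92 [430. 227.] 721 loc [ 372. -237.   22.] box [[472.0, -207.0], [478.0, -232.0], [286.0, -273.0], [280.0, -248.0]]
feed_cup 0.86 [193. 157.] 603 loc [546. 347.  64.] box [[531.0, 389.0], [588.0, 352.0], [539.0, 278.0], [482.0, 316.0]]
feed_cup 0.23 [306. 183.] 4150 loc [481.  70.  64.] box [[519.0, 203.0], [550.0, -41.0], [433.0, -55.0], [402.0, 187.0]]
card_tray 0.69 [192. 220.] 2057 loc [391. 353.  48.] box [[425.0, 427.0], [435.0, 284.0], [345.0, 277.0], [336.0, 419.0]]
squeeze_bottle1 0.69 [379. 180.] 88 loc [ 485. -107.   60.] box [[504.0, -98.0], [504.0, -122.0], [482.0, -122.0], [482.0, -98.0]]
squeeze_bottle1 0.68 [352. 232.] 84 loc [361. -40.  60.] box [[378.0, -32.0], [378.0, -56.0], [356.0, -55.0], [356.0, -31.0]]
squeeze_bottle1 0.63 [333. 183.] 89 loc [480.   4.  60.] box [[479.0, 27.0], [496.0, 10.0], [479.0, -7.0], [462.0, 10.0]]
squeeze_bottle2 0.69 [379. 180.] 88 loc [ 484. -106.   68.] box [[503.0, -97.0], [502.0, -121.0], [481.0, -121.
[... 421 characters left out ...]
352. 232.] 84 loc [361. -41.  55.] box [[378.0, -32.0], [378.0, -56.0], [356.0, -56.0], [356.0, -32.0]]
squeeze_bottle3 0.63 [333. 183.] 89 loc [481.   4.  55.] box [[480.0, 27.0], [497.0, 10.0], [479.0, -7.0], [462.0, 10.0]]
tape_measure 0.77 [344. 138.] 557 loc [590. -23.  66.] box [[607.0, 0.0], [612.0, -76.0], [564.0, -79.0], [559.0, -3.0]]
peanut1 0.59 [206. 155.] 35 loc [560. 328.  20.] box [[561.0, 341.0], [565.0, 330.0], [543.0, 323.0], [539.0, 334.0]]
peanut1 0.52 [192. 168.] 50 loc [526. 364.  20.] box [[537.0, 373.0], [546.0, 363.0], [525.0, 346.0], [517.0, 356.0]]
peanut1 0.52 [194. 159.] 30 loc [548. 359.  20.] box [[553.0, 359.0], [557.0, 352.0], [537.0, 342.0], [534.0, 349.0]]
```

View pics/c0.png

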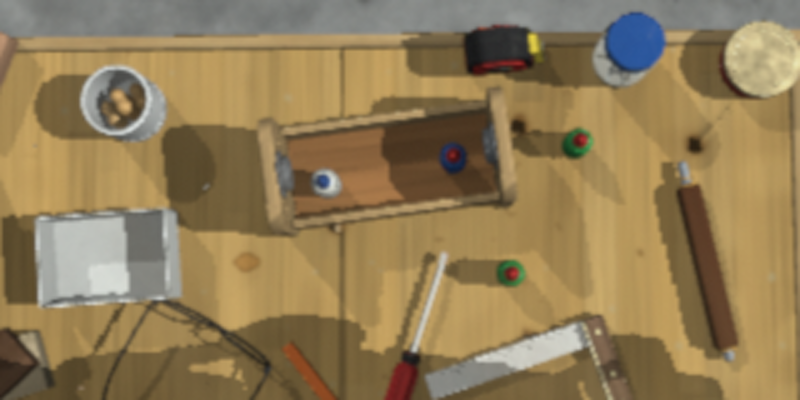

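```bash
python3 - <<'E'
from h import *
c=cam('top'); C=lambda *p: np.array([[150+x*.4,120+y*.4] for x,y in p])
bl=toplane(C((258,122),(274,120),(296,228),(280,233)),105,c); br=toplane(C((487,90),(501,88),(515,200),(500,205)),105,c)
print('boards',bl[:,:2].round().tolist(),br[:,:2].round().tolist()); l,r=bl.mean(0),br.mean(0)
print('L',l.round(),'R',r.round(),'len',np.linalg.norm(l-r),'ctr',((l+r)/2).round(),'yaw',np.arctan2(-(l-r)[0],(l-r)[1]))
print('bottle w',toplane(C((321,182)),80,c).round(),'b1',toplane(C((453,156)),74,c).round())
print('tray',toplane(C((36,217),(176,210),(180,298),(40,306)),48,c).round())
print('cup',toplane(C((117,102)),64,c).round())
p=toplane(C((682,163),(690,188),(733,345),(730,358)),11,c);print('bar',p.round(),'yaw of plunger dir',np.arctan2(*(p[1]-p[2])[1::-1]), 'ctr',((p[1]+p[2])/2).round())
E
```

```text
boards [[510.0, 191.0], [512.0, 176.0], [410.0, 155.0], [406.0, 170.0]] [[538.0, -23.0], [540.0, -37.0], [435.0, -48.0], [431.0, -34.0]]
L [459. 173. 105.] R [486. -36. 105.] len 210.15925629059106 ctr [473.  69. 105.] yaw 0.1263286786256646
bottle w [[455. 135.  80.]] b1 [[480.   8.  74.]]
tray [[425. 422.  48.]
 [431. 282.  48.]
 [345. 277.  48.]
 [337. 417.  48.]]
cup [[537. 338.  64.]]
bar [[ 478. -224.   11.]
 [ 453. -232.   11.]
 [ 295. -271.   11.]
 [ 282. -268.   11.]] yaw of plunger dir 0.2432675551632508 ctr [ 374. -251.   11.]
```

```bash
cat >> h.py <<'E'
def plan(xyz,yaw=None,n=None,g=0):
    """rows taking the tool from where it is to xyz, yaw in a straight line; tool points down"""
    o=env.get_obs(); p=o['tcp_pos'].copy(); R=Ro.from_euler('xyz',o['tcp_rot']).as_matrix()
    y=np.arctan2(R[1,0],R[0,0]); yaw=y if yaw is None else yaw; d=np.array(xyz)-p; dy=yaw-y
    n=n or int(np.ceil(max(np.linalg.norm(d)/38,abs(dy)/.115,1)))
    rows=[]
    for i in range(n):
        a=y+dy*i/n; Rt=np.c_[[np.cos(a),np.sin(a),0],[np.sin(a),-np.cos(a),0],[0,0,-1]]
        s=Rt.T@(d/n)/40; rows.append([g,*(s.round(2)+0.).tolist(),round(-dy/n/.12,2)])
    print(np.round(p,1),round(y,3),n); print(str(rows).replace(' ',''))
E
python3 - <<'E'
from h import *
plan([460,100,240],1.70)
E
```

```text
[ 210.2 -481.1  248.8] 0.412 17
[[0,0.68,-0.64,0.01,np.float64(-0.63)],[0,0.72,-0.58,0.01,np.float64(-0.63)],[0,0.77,-0.53,0.01,np.float64(-0.63)],[0,0.8,-0.47,0.01,np.float64(-0.63)],[0,0.84,-0.4,0.01,np.float64(-0.63)],[0,0.87,-0.34,0.01,np.float64(-0.63)],[0,0.89,-0.27,0.01,np.float64(-0.63)],[0,0.91,-0.21,0.01,np.float64(-0.63)],[0,0.92,-0.14,0.01,np.float64(-0.63)],[0,0.93,-0.07,0.01,np.float64(-0.63)],[0,0.93,0.0,0.01,np.float64(-0.63)],[0,0.93,0.07,0.01,np.float64(-0.63)],[0,0.92,0.14,0.01,np.float64(-0.63)],[0,0.91,0.21,0.01,np.float64(-0.63)],[0,0.89,0.28,0.01,np.float64(-0.63)],[0,0.86,0.35,0.01,np.float64(-0.63)],[0,0.83,0.41,0.01,np.float64(-0.63)]]
```

>>> apply_moves --pt "0 0.68 -0.64 0 -0.63" --pt "0 0.72 -0.58 0 -0.63" --pt "0 0.77 -0.53 0 -0.63" --pt "0 0.8 -0.47 0 -0.63" --pt "0 0.84 -0.4 0 -0.63" --pt "0 0.87 -0.34 0 -0.63" --pt "0 0.89 -0.27 0 -0.63" --pt "0 0.91 -0.21 0 -0.63" --pt "0 0.92 -0.14 0 -0.63" --pt "0 0.93 -0.07 0 -0.63" --pt "0 0.93 0 0 -0.63" --pt "0 0.93 0.07 0 -0.63"

```text
time: 2.15
tcp_pos: [386.8, -69.2, 248.9]
tcp_rot: [3.141, 0.0, 1.321]
contact_force: [0.5, -0.5, -0.1]
opening: 92.0
grip_force: 0.0
```

>>> apply_moves --pt "0 0.92 0.14 0 -0.63" --pt "0 0.91 0.21 0 -0.63" --pt "0 0.89 0.28 0 -0.63" --pt "0 0.86 0.35 0 -0.63" --pt "0 0.83 0.41 0 -0.63" --pt "0 0 0 0 0"

```text
time: 2.9
tcp_pos: [460.3, 102.3, 248.5]
tcp_rot: [3.141, -0.0, 1.7]
contact_force: [-0.4, -0.2, -0.1]
opening: 91.8
grip_force: 0.0
```

```bash
sed -i 's/round(-dy\/n\/.12,2)/float(round(-dy\/n\/.12,2))/' h.py; python3 - <<'E'
from h import *
im,c=shot('wrist','w1'); print(env.get_obs()['tcp_pos'],env.get_obs()['tcp_rot'],env.get_obs()['qpos'].round(2))
for n in ('squeeze_bottle1','trough'):
    for d in imaging.regions_of(n,'wrist')[:4]:
        print(n,round(d['p'],2),np.round(d['location']),d['mask'].sum(),toplane(d['location'],65,c).round())
E
```

```text
[459.82459887 101.2383156  248.47210165] [-3.14111920e+00  2.84323840e-04  1.69854874e+00] [ 0.05  0.24  1.67 -0.    1.23 -0.07]
squeeze_bottle1 0.89 [235. 283.] 394 [[379. -27.  65.]]
squeeze_bottle1 0.77 [324. 145.] 572 [[457. 140.  65.]]
trough 0.97 [336. 181.] 16263 [[475. 104.  65.]]
```

View pics/w1.png

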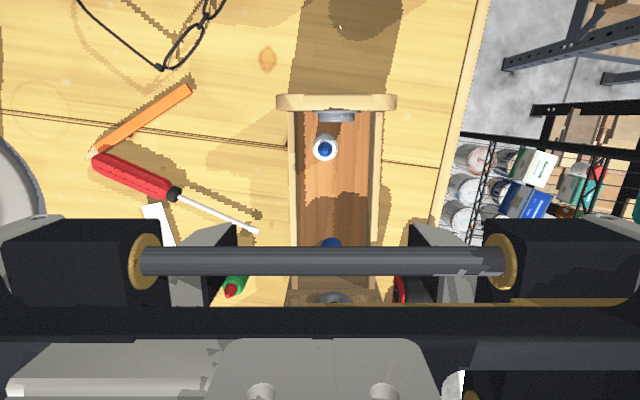

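The trough lies almost along the image columns. Its left end board is at row 102 and its cup at (336,115). The white bottle's nozzle is at (325,149) and the blue bottle shows at (331,244), half behind the gripper bar.

```bash
python3 - <<'E'
from h import *
c=cam('wrist')
print('noz',toplane([(325,149)],80,c),toplane([(325,149)],65,c))
print('board top far',toplane([(277,97),(396,97),(277,109),(396,109)],105,c).round(1).tolist())
print('cup face',toplane([(336,116)],85,c))
print('rims',toplane([(289,125),(298,125),(373,125),(382,125),(288,240),(384,240)],50,c).round(1).tolist())
plan([457,134,185],1.697)
E
```

```text
noz [[458.298614   134.66992758  80.        ]] [[458.63348458 133.17630832  65.        ]]
board top far [[411.4, 175.8, 105.0], [512.2, 188.6, 105.0], [412.3, 165.9, 105.0], [514.0, 178.9, 105.0]]
cup face [[464.39571722 166.65022947  85.        ]]
rims [[418.5, 151.6, 50.0], [427.8, 152.8, 50.0], [505.4, 162.7, 50.0], [514.7, 163.9, 50.0], [430.3, 23.8, 50.0], [539.1, 37.6, 50.0]]
[459.5 100.1 248.6] 1.696 2
[[0,0.42,0.02,0.79,-0.0],[0,0.42,0.02,0.79,-0.0]]
```

>>> apply_moves --pt "0 0.42 0.04 0.8 0" --pt "0 0.42 0.03 0.8 0" --pt "0 0 0 0.8 0" --pt "0 0 0 0.8 0" --pt "0.3 0 0 0.75 0" --pt "0.5 0 0 0 0" --pt "1 0 0 0 0" --pt "1 0 0 0 0" --pt "1 0 0 0 0"

```text
time: 4.18
tcp_pos: [458.9, 134.3, 91.6]
tcp_rot: [3.14, 0.0, 1.697]
contact_force: [0.4, -0.8, 0.7]
opening: 46.1
grip_force: 0.0
```

>>> apply_moves --pt "1 0 0 0.08 0" --pt "1 0 0 0 0" --pt "1 0 0 0 0" --pt "1 0 0 0 0" --pt "1 0 0 0 0" --pt "1 0 0 0 0"

```text
time: 4.92
tcp_pos: [458.4, 134.3, 87.5]
tcp_rot: [-3.142, 0.0, 1.697]
contact_force: [-0.6, -0.5, -0.5]
opening: 11.9
grip_force: 30.0
```

```bash
python3 - <<'E'
import h
from h import *
o=env.get_obs(); o['tcp_pos'][2]=190; env.get_obs=lambda:o
plan([383,380,190],None,g=1)
E
```

```text
[458.4 134.3 190. ] 1.697 7
[[1,0.9,-0.16,0.0,-0.0],[1,0.9,-0.16,0.0,-0.0],[1,0.9,-0.16,0.0,-0.0],[1,0.9,-0.16,0.0,-0.0],[1,0.9,-0.16,0.0,-0.0],[1,0.9,-0.16,0.0,-0.0],[1,0.9,-0.16,0.0,-0.0]]
```

>>> apply_moves --pt "1 0 0 -0.9 0" --pt "1 0 0 -0.9 0" --pt "1 0 0 -0.8 0" --pt "1 0 0 0 0"

```text
time: 5.42
tcp_pos: [459.7, 134.5, 193.7]
tcp_rot: [3.136, 0.0, 1.697]
contact_force: [-0.5, -0.0, -0.5]
opening: 11.8
grip_force: 30.0
```

>>> apply_moves --pt "1 0.9 -0.16 0 0" --pt "1 0.9 -0.16 0 0" --pt "1 0.9 -0.16 0 0" --pt "1 0.9 -0.16 0 0" --pt "1 0.9 -0.16 0 0" --pt "1 0.9 -0.16 0 0" --pt "1 0.9 -0.16 0 0" --pt "1 0 0 0 0"

```text
time: 6.42
tcp_pos: [380.9, 380.1, 189.9]
tcp_rot: [-3.14, 0.001, 1.7]
contact_force: [0.7, 0.5, 0.1]
opening: 11.6
grip_force: 30.0
```

```bash
python3 - <<'E'
from h import *
im,c=shot('wrist','w2'); o=env.get_obs(); print(o['tcp_pos'],o['tcp_rot'])
t=imaging.read_camera('top'); cv2.imwrite('pics/t2.png',cv2.resize(np.vstack([im[:,:,::-1],t[:,:,::-1][100:300]]),(640,600)))
E
```

```text
[381.36194799 378.85979956 190.01586749] [-3.13959831e+00  1.49129692e-03  1.69907010e+00]
```

View pics/t2.png

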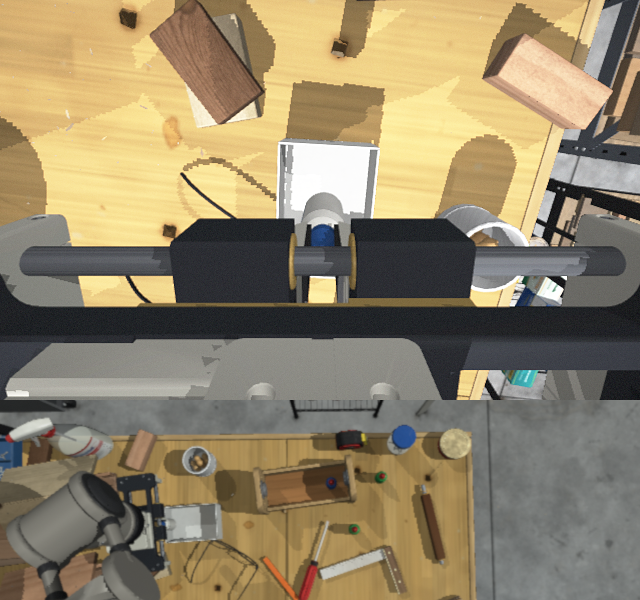

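The bottle hangs straight down over the tray. The tray's far wall is at row 143, columns 278-378. The cup is to the right, at about (490,240).

```bash
python3 - <<'E'
from h import *
c=cam('wrist'); print(toplane([(278,143),(378,143),(376,215),(280,215)],48,c).round(1).tolist())
E
```

```text
[[338.0, 415.1, 48.0], [425.2, 426.3, 48.0], [434.7, 360.7, 48.0], [346.1, 349.2, 48.0]]
```

>>> apply_moves --pt "1 0 0.06 0.9 0" --pt "1 0 0 0.9 0" --pt "1 0 0 0.7 0" --pt "1 0 0 0.26 0" --pt "1 0 0 0 0"

```text
time: 7.15
tcp_pos: [384.8, 378.2, 80.8]
tcp_rot: [-3.141, 0.001, 1.696]
contact_force: [0.1, -0.3, 0.7]
opening: 12.1
grip_force: 30.0
```

>>> apply_moves --pt "1 0 0 0.06 0" --pt "0.9 0 0 0 0" --pt "0.6 0 0 0 0" --pt "0.6 0 0 0 0" --pt "0.6 0 0 0 0" --pt "0.6 0 0 0 0" --pt "0.6 0 0 -0.9 0" --pt "0.4 0 0 -0.9 0" --pt "0.4 0 0 -0.9 0" --pt "0.3 0 0 -0.5 0"

```text
time: 8.4
tcp_pos: [385.1, 379.3, 208.7]
tcp_rot: [3.139, -0.001, 1.697]
contact_force: [0.4, -0.5, -0.2]
opening: 60.9
grip_force: 0.0
```

```bash
python3 - <<'E'
from h import *
plan([486,-26,200],1.697)
E
```

```text
[385.1 379.3 208.7] 1.697 11
[[0,-0.94,0.11,0.02,0.0],[0,-0.94,0.11,0.02,0.0],[0,-0.94,0.11,0.02,0.0],[0,-0.94,0.11,0.02,0.0],[0,-0.94,0.11,0.02,0.0],[0,-0.94,0.11,0.02,0.0],[0,-0.94,0.11,0.02,0.0],[0,-0.94,0.11,0.02,0.0],[0,-0.94,0.11,0.02,0.0],[0,-0.94,0.11,0.02,0.0],[0,-0.94,0.11,0.02,0.0]]
```

>>> apply_moves --pt "0 -0.94 0.11 0 0" --pt "0 -0.94 0.11 0 0" --pt "0 -0.94 0.11 0 0" --pt "0 -0.94 0.11 0 0" --pt "0 -0.94 0.11 0 0" --pt "0 -0.94 0.11 0 0" --pt "0 -0.94 0.11 0 0" --pt "0 -0.94 0.11 0 0" --pt "0 -0.94 0.11 0 0" --pt "0 -0.94 0.11 0 0" --pt "0 -0.94 0.11 0 0" --pt "0 0 0 0 0"

```text
time: 9.9
tcp_pos: [485.2, -27.3, 206.6]
tcp_rot: [3.141, 0.0, 1.694]
contact_force: [-0.4, 0.9, -0.2]
opening: 91.7
grip_force: 0.0
```

```bash
python3 - <<'E'
from h import *
im,c=shot('wrist','w3'); o=env.get_obs(); print(o['tcp_pos'],o['tcp_rot'])
for d in imaging.regions_of('squeeze_bottle1','wrist')[:4]:
        k=d['mask']; hsv=cv2.cvtColor(im,cv2.COLOR_RGB2HSV); r=k&((hsv[...,0]<8)|(hsv[...,0]>172))&(hsv[...,1]>120)
        v,u=np.nonzero(r); print(round(d['p'],2),np.round(d['location']),k.sum(),len(u)); 
        if len(u): print(u.mean(),v.mean(),toplane([(u.mean(),v.mean())],72,c).round(1))
cv2.imwrite('pics/w3c.png',im[50:300,150:550,::-1])
E
```

```text
[484.64449037 -25.93944647 206.53893988] [-3.14121708e+00 -2.71987506e-04  1.69470144e+00]
0.71 [325. 146.] 676 205
325.21463414634144 149.7951219512195 [[483.7  10.   72. ]]
0.56 [211. 184.] 831 186
200.46236559139786 191.7311827956989 [[378.4 -40.4  72. ]]
```

View pics/w3c.png

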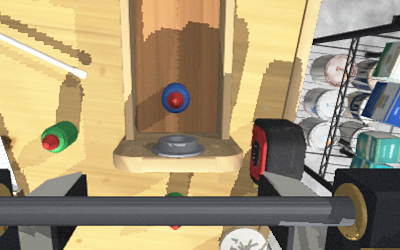

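The blue/red bottle stands upright in the trough at crop (176,97), in line with the gripper. The tape measure is clear of the fingers, at crop (280,150).

>>> apply_moves --pt "0.3 0.45 0.05 0.7 0" --pt "0.3 0.45 0.04 0.7 0" --pt "0.5 0 0 0.8 0" --pt "0.6 0 0 0.5 0" --pt "0.6 0 0 0.44 0" --pt "1 0 0 0 0" --pt "1 0 0 0 0" --pt "1 0 0 0 0" --pt "1 0 0 0 0" --pt "1 0 0 0 0" --pt "1 0 0 0 0"

```text
time: 11.38
tcp_pos: [484.2, 10.8, 81.8]
tcp_rot: [3.14, 0.0, 1.697]
contact_force: [0.1, 1.1, 6.1]
opening: 13.7
grip_force: 30.0
```

>>> apply_moves --pt "1 0 0 -0.7 0" --pt "1 0 0 -0.9 0" --pt "1 0 0 -0.9 0" --pt "1 0 0 -0.2 0" --pt "1 0 0 0 0"

```text
time: 12.0
tcp_pos: [483.5, 10.9, 188.8]
tcp_rot: [-3.142, 0.0, 1.697]
contact_force: [0.6, -0.2, 0.0]
opening: 13.7
grip_force: 30.0
```

```bash
python3 - <<'E'
from h import *
plan([391.5,326,190],1.697,g=1)
E
```

```text
[483.5  10.9 188.8] 1.697 9
[[1,0.9,-0.14,0.0,-0.0],[1,0.9,-0.14,0.0,-0.0],[1,0.9,-0.14,0.0,-0.0],[1,0.9,-0.14,0.0,-0.0],[1,0.9,-0.14,0.0,-0.0],[1,0.9,-0.14,0.0,-0.0],[1,0.9,-0.14,0.0,-0.0],[1,0.9,-0.14,0.0,-0.0],[1,0.9,-0.14,0.0,-0.0]]
```

>>> apply_moves --pt "1 0.9 -0.14 0 0" --pt "1 0.9 -0.14 0 0" --pt "1 0.9 -0.14 0 0" --pt "1 0.9 -0.14 0 0" --pt "1 0.9 -0.14 0 0" --pt "1 0.9 -0.14 0 0" --pt "1 0.9 -0.14 0 0" --pt "1 0.9 -0.14 0 0" --pt "1 0.9 -0.14 0 0" --pt "1 0 0 0 0" --pt "1 0 0 0.9 0" --pt "1 0 0 0.9 0"

```text
time: 13.5
tcp_pos: [392.8, 325.0, 115.3]
tcp_rot: [-3.141, 0.001, 1.697]
contact_force: [0.5, 0.2, -0.8]
opening: 13.9
grip_force: 30.0
```

>>> apply_moves --pt "1 0 0 0.7 0" --pt "1 0 0 0.35 0" --pt "1 0 0 0 0"

```text
time: 13.88
tcp_pos: [392.7, 325.2, 74.2]
tcp_rot: [-3.139, 0.001, 1.696]
contact_force: [0.1, 0.4, 0.4]
opening: 13.8
grip_force: 30.0
```

>>> apply_moves --pt "0.9 0 0 0 0" --pt "0.6 0 0 0 0" --pt "0.6 0 0 0 0" --pt "0.6 0 0 0 0" --pt "0.5 0 0 0 0" --pt "0.5 0 0 -0.9 0" --pt "0.3 0 0 -0.9 0" --pt "0 0 0 -0.9 0" --pt "0 0 0 -0.9 0" --pt "0 0 0 -0.4 0"

```text
time: 15.12
tcp_pos: [393.5, 326.4, 237.3]
tcp_rot: [3.138, -0.001, 1.697]
contact_force: [0.2, 1.0, 1.2]
opening: 81.4
grip_force: 0.0
```

```bash
python3 - <<'E'
from h import *
plan([485,322,235],.127)
E
```

```text
[393.5 326.4 237.3] 1.697 14
[[0,-0.03,0.16,0.0,0.93],[0,-0.01,0.16,0.0,0.93],[0,0.01,0.16,0.0,0.93],[0,0.03,0.16,0.0,0.93],[0,0.04,0.16,0.0,0.93],[0,0.06,0.15,0.0,0.93],[0,0.08,0.14,0.0,0.93],[0,0.09,0.13,0.0,0.93],[0,0.11,0.12,0.0,0.93],[0,0.12,0.11,0.0,0.93],[0,0.13,0.1,0.0,0.93],[0,0.14,0.08,0.0,0.93],[0,0.15,0.06,0.0,0.93],[0,0.16,0.05,0.0,0.93]]
```

>>> apply_moves --pt "0 -0.03 0.16 0 0.93" --pt "0 -0.01 0.16 0 0.93" --pt "0 0.01 0.16 0 0.93" --pt "0 0.03 0.16 0 0.93" --pt "0 0.04 0.16 0 0.93" --pt "0 0.06 0.15 0 0.93" --pt "0 0.08 0.14 0 0.93" --pt "0 0.09 0.13 0 0.93" --pt "0 0.11 0.12 0 0.93" --pt "0 0.12 0.11 0 0.93" --pt "0 0.13 0.1 0 0.93" --pt "0 0.14 0.08 0 0.93"

```text
time: 16.62
tcp_pos: [470.7, 322.3, 235.0]
tcp_rot: [3.141, 0.0, 0.354]
contact_force: [0.3, -0.1, 0.9]
opening: 91.7
grip_force: 0.0
```

>>> apply_moves --pt "0 0.15 0.06 0 0.93" --pt "0 0.16 0.05 0 0.93" --pt "0 0 0 0 0" --pt "0 0 0 0 0"

```text
time: 17.12
tcp_pos: [483.4, 321.8, 235.0]
tcp_rot: [3.141, 0.0, 0.137]
contact_force: [-0.1, -0.5, -0.8]
opening: 91.6
grip_force: 0.0
```

```bash
python3 - <<'E'
from h import *
im,c=shot('wrist','w4'); o=env.get_obs(); print(o['tcp_pos'],o['tcp_rot'],o['qpos'].round(2))
t=imaging.read_camera('top')
k=cv2.resize(t[130:260,150:450],(640,277))
cv2.imwrite('pics/c4.png',np.vstack([im[:300],k])[:,:,::-1])
for d in imaging.regions_of('feed_cup','wrist')[:2]: print(d['p'],d['location'],toplane(d['location'],60,c).round(),rect(d['mask'])[0])
E
```

```text
[483.44632277 321.83272807 235.04270316] [3.14147906e+00 2.38757469e-04 1.36432983e-01] [ 0.46  0.46  1.39 -0.    1.3   1.89]
0.63 [316.6, 117.3] [[546. 336.  60.]] ((311.5, 121.0), (72.0, 71.0), 90.0)
0.26 [629.3, 122.1] [[583.  36.  60.]] ((627.0, 120.5), (37.0, 24.0), 90.0)
```

View pics/c4.png

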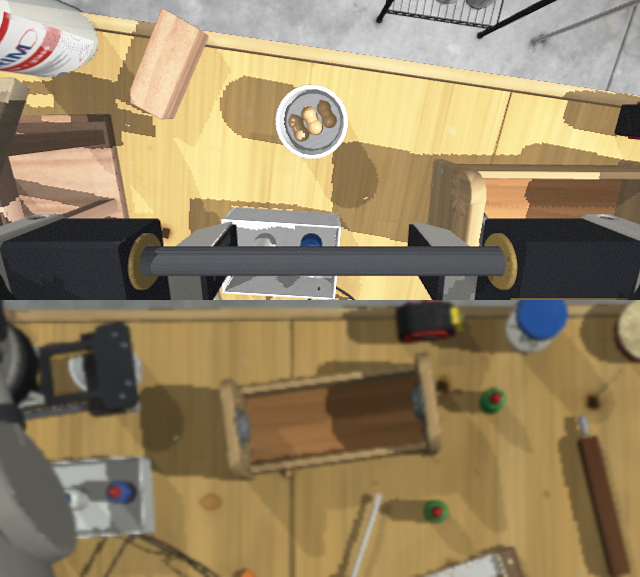

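Both bottles stand in the tray and the trough is empty. The cup is at wrist (312,121).

```bash
python3 - <<'E'
from h import *
c=cam('wrist'); p=toplane([(312,121)],64,c)[0]; print(p); plan([p[0],p[1],72],.127,n=5)
E
```

```text
[542.41802551 340.08648621  64.        ]
[483.5 321.9 235.1] 0.136 5
[[0,0.3,-0.05,0.82,0.01],[0,0.3,-0.05,0.82,0.01],[0,0.3,-0.05,0.82,0.01],[0,0.3,-0.05,0.82,0.01],[0,0.3,-0.05,0.82,0.01]]
```

>>> apply_moves --pt "0 0.75 -0.12 0.4 0.05" --pt "0 0.75 -0.12 0.7 0" --pt "0 0 0 0.9 0" --pt "0 0 0 0.9 0" --pt "0 0 0 0.8 0" --pt "0 0 0 0.38 0" --pt "0 0 0 0 0" --pt "1 0 0 0 0" --pt "1 0 0 0 0" --pt "1 0 0 0 0" --pt "1 0 0 0 0" --pt "1 0 0 0 0"

```text
time: 18.77
tcp_pos: [542.4, 339.5, 72.9]
tcp_rot: [-3.141, -0.002, 0.129]
contact_force: [-0.3, -0.0, 5.5]
opening: 67.3
grip_force: 30.0
```

>>> apply_moves --pt "1 0 0 -0.4 0" --pt "1 0 0 -0.7 0" --pt "1 0 0 -0.9 0" --pt "1 0 0 -0.9 0" --pt "1 0 0 0 0"

```text
time: 19.4
tcp_pos: [543.3, 339.8, 191.7]
tcp_rot: [-3.14, -0.006, 0.129]
contact_force: [0.1, 0.0, -2.6]
opening: 67.3
grip_force: 30.0
```

```bash
python3 - <<'E'
from h import *
plan([372,66,190],.127,g=1,n=11)
c=cam('wrist')
im,c=shot('wrist'); t=imaging.read_camera('scene')
cv2.imwrite('pics/c5.png',np.vstack([im[180:330],cv2.resize(t[100:280,120:440],(640,360))])[:,:,::-1])
E
```

```text
[543.3 339.8 191.7] 0.129 11
[[1,-0.47,0.57,0.0,0.0],[1,-0.47,0.57,0.0,0.0],[1,-0.47,0.57,0.0,0.0],[1,-0.47,0.57,0.0,0.0],[1,-0.47,0.57,0.0,0.0],[1,-0.47,0.57,0.0,0.0],[1,-0.47,0.57,0.0,0.0],[1,-0.47,0.57,0.0,0.0],[1,-0.47,0.57,0.0,0.0],[1,-0.47,0.57,0.0,0.0],[1,-0.47,0.57,0.0,0.0]]
```

View pics/c5.png

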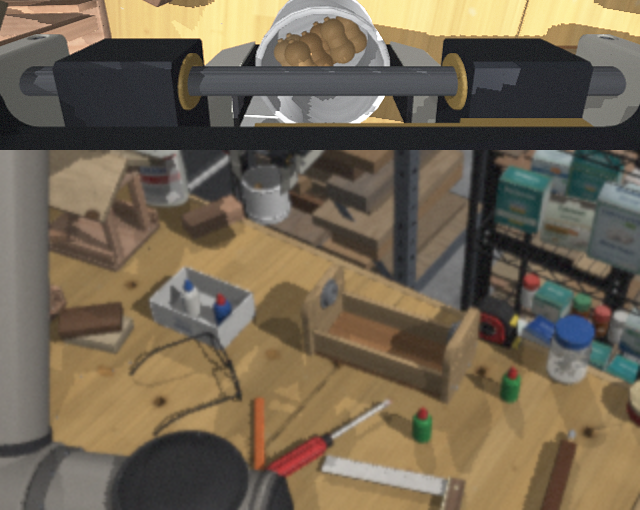

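The cup is held upright with the peanuts in it. The area in front of the trough is clear apart from the flat screwdriver.

>>> apply_moves --pt "1 -0.47 0.57 0 0" --pt "1 -0.47 0.57 0 0" --pt "1 -0.47 0.57 0 0" --pt "1 -0.47 0.57 0 0" --pt "1 -0.47 0.57 0 0" --pt "1 -0.47 0.57 0 0" --pt "1 -0.47 0.57 0 0" --pt "1 -0.47 0.57 0 0" --pt "1 -0.47 0.57 0 0" --pt "1 -0.47 0.57 0 0" --pt "1 -0.47 0.57 0 0" --pt "1 0 0 0 0"

```text
time: 21.0
tcp_pos: [367.2, 63.1, 186.8]
tcp_rot: [-3.141, 0.004, 0.126]
contact_force: [0.6, 0.2, -2.0]
opening: 67.1
grip_force: 30.0
```

>>> apply_moves --pt "1 0 0 0.8 0" --pt "1 0 0 0.8 0" --pt "1 0 0 0.6 0" --pt "1 0 0 0 0"

```text
time: 21.5
tcp_pos: [367.7, 64.4, 98.2]
tcp_rot: [-3.141, 0.005, 0.129]
contact_force: [-0.2, 0.0, -1.2]
opening: 67.1
grip_force: 30.0
```

>>> apply_moves --pt "1 0.4 0 0 0" --pt "1 0.3 0 0 0" --pt "1 0.25 0 -0.15 0" --pt "1 0.25 0 -0.15 0" --pt "1 0 0 0 0"

```text
time: 22.12
tcp_pos: [417.6, 70.2, 112.7]
tcp_rot: [3.141, -0.002, 0.129]
contact_force: [-2.1, -0.7, 0.6]
opening: 66.1
grip_force: 29.9
```

```bash
python3 - <<'E'
from h import *
im,c=shot('wrist'); t=imaging.read_camera('scene'); 
cv2.imwrite('pics/c6.png',np.vstack([im[100:330],cv2.resize(t[130:280,200:440],(640,370))])[:,:,::-1])
E
```

```text
(no output)
```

View pics/c6.png

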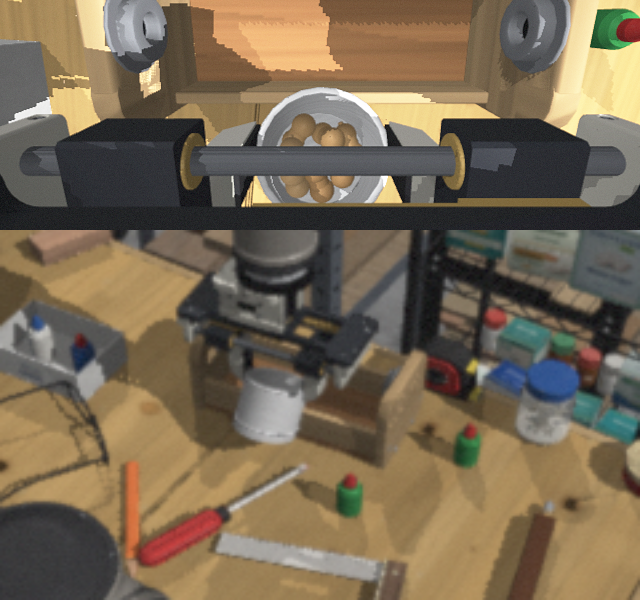

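The cup is tilting toward the trough as planned, by about 20–30°, with its lower side against the front rim and the peanuts still inside.

>>> apply_moves --pt "1 0.18 0 -0.06 0" --pt "1 0.18 0 -0.06 0" --pt "1 0.19 0 0.02 0" --pt "1 0.19 0 0.03 0" --pt "1 0.16 0 0.07 0" --pt "1 0.16 0 0.08 0" --pt "1 0 0 0 0" --pt "1 0 0 0 0"

```text
time: 23.22
tcp_pos: [459.2, 75.4, 108.8]
tcp_rot: [3.141, -0.001, 0.129]
contact_force: [-0.1, 0.0, 2.0]
opening: 65.8
grip_force: 30.0
```

>>> apply_moves --pt "1 0.13 0 0.12 0" --pt "1 0.13 0 0.13 0" --pt "1 0 0 0 0" --pt "1 0.14 0 0.15 0" --pt "1 0.14 0 0.15 0" --pt "1 0 0 0 0" --pt "1 0.08 0 0.17 0" --pt "1 0.08 0 0.17 0" --pt "1 0 0 0 0" --pt "1 0 0 0 0"

```text
time: 24.48
tcp_pos: [487.2, 79.1, 73.4]
tcp_rot: [3.141, -0.002, 0.129]
contact_force: [4.6, -1.0, 3.1]
opening: 65.5
grip_force: 30.0
```

```bash
python3 - <<'E'
from h import *
im,c=shot('wrist'); t=imaging.read_camera('scene'); 
cv2.imwrite('pics/c7.png',np.vstack([im[100:330],cv2.resize(t[130:280,200:440],(640,370))])[:,:,::-1])
for n in ('wrist','scene','top'):
    if n=='top': imaging.read_camera(n)
    print(n,[(round(d['p'],2),np.round(d['location']).tolist()) for d in imaging.regions_of('peanut1',n)])
E
```

```text
wrist [(0.96, [303.0, 197.0]), (0.83, [328.0, 189.0]), (0.75, [337.0, 235.0]), (0.72, [284.0, 228.0]), (0.68, [314.0, 239.0]), (0.62, [354.0, 198.0])]
scene [(0.35, [220.0, 179.0])]
top []
```

View pics/c7.png

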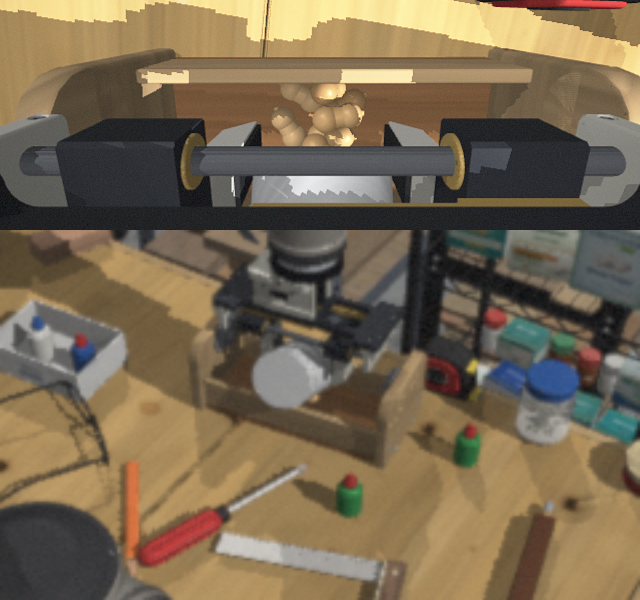

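About six peanuts lie in the trough in front of the cup mouth, and the cup's base points up and outward over the front rim.

>>> apply_moves --pt "1 0 0 -0.3 0" --pt "1 0 0 -0.4 0" --pt "1 0 0 -0.5 0" --pt "1 0 0 0 0" --pt "1 0.2 0 0 0" --pt "1 -0.4 0 0 0" --pt "1 0.4 0 0 0" --pt "1 -0.4 0 0 0" --pt "1 0 0 -0.8 0" --pt "1 0 0 -0.8 0" --pt "1 0 0 0 0"

```text
time: 26.15
tcp_pos: [479.7, 78.2, 186.2]
tcp_rot: [3.141, -0.003, 0.129]
contact_force: [0.1, 0.1, -0.8]
opening: 65.7
grip_force: 30.0
```

```bash
python3 - <<'E'
from h import *
im,c=shot('wrist'); t=imaging.read_camera('scene'); 
cv2.imwrite('pics/c8.png',np.vstack([im[100:330],cv2.resize(t[130:280,200:440],(640,370))])[:,:,::-1])
print([(round(d['p'],2),np.round(d['location']).tolist()) for d in imaging.regions_of('peanut1','wrist')])
E
```

```text
[(0.86, [307.0, 161.0]), (0.84, [323.0, 155.0]), (0.81, [328.0, 170.0]), (0.8, [323.0, 184.0]), (0.76, [294.0, 181.0]), (0.67, [346.0, 158.0]), (0.63, [337.0, 193.0]), (0.16, [474.0, 76.0])]
```

View pics/c8.png

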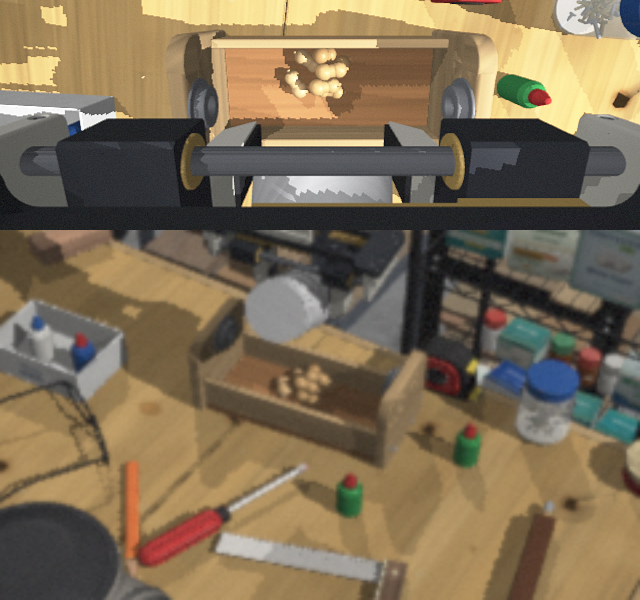

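All seven peanuts are in the trough (seven detections) and the cup is empty. It is still tilted mouth-down in the fingers, so I'll right it by dragging its base edge up the outer face of the left end board.

```bash
python3 - <<'E'
from h import *
plan([476,290,186],1.697,g=1)
E
```

```text
[477.7  78.1 183.5] 0.129 14
[[1,0.05,-0.38,0.0,-0.93],[1,0.09,-0.37,0.0,-0.93],[1,0.13,-0.36,0.0,-0.93],[1,0.17,-0.34,0.0,-0.93],[1,0.2,-0.32,0.0,-0.93],[1,0.24,-0.29,0.0,-0.93],[1,0.27,-0.27,0.0,-0.93],[1,0.3,-0.23,0.0,-0.93],[1,0.32,-0.2,0.0,-0.93],[1,0.34,-0.16,0.0,-0.93],[1,0.36,-0.12,0.0,-0.93],[1,0.37,-0.08,0.0,-0.93],[1,0.38,-0.04,0.0,-0.93],[1,0.38,0.0,0.0,-0.93]]
```

>>> apply_moves --pt "1 0.05 -0.38 0 -0.93" --pt "1 0.09 -0.37 0 -0.93" --pt "1 0.13 -0.36 0 -0.93" --pt "1 0.17 -0.34 0 -0.93" --pt "1 0.2 -0.32 0 -0.93" --pt "1 0.24 -0.29 0 -0.93" --pt "1 0.27 -0.27 0 -0.93" --pt "1 0.3 -0.23 0 -0.93" --pt "1 0.32 -0.2 0 -0.93" --pt "1 0.34 -0.16 0 -0.93" --pt "1 0.36 -0.12 0 -0.93" --pt "1 0.37 -0.08 0 -0.93"

```text
time: 27.8
tcp_pos: [477.3, 260.4, 183.1]
tcp_rot: [-3.138, 0.002, 1.471]
contact_force: [0.5, 0.4, -0.8]
opening: 65.9
grip_force: 30.0
```

>>> apply_moves --pt "1 0.38 -0.04 0 -0.93" --pt "1 0.38 0 0 -0.93" --pt "1 0 0 0 0" --pt "1 0 0 0.8 0" --pt "1 0 0 0.8 0" --pt "1 0 0 0.8 0" --pt "1 0 0 0 0"

```text
time: 28.68
tcp_pos: [476.0, 289.1, 86.2]
tcp_rot: [-3.135, 0.002, 1.689]
contact_force: [0.9, 0.2, -0.7]
opening: 65.6
grip_force: 30.0
```

```bash
python3 - <<'E'
from h import *
im,c=shot('wrist','w9'); t,_=shot('scene','s9'); T,_=shot('top','t9')
a=cv2.resize(t[120:230,170:370],(640,352)); b=cv2.resize(T[130:210,170:370],(640,256))
cv2.imwrite('pics/c9.png',cv2.resize(np.vstack([a,b])[:,:,::-1],(630,598)))
print(env.get_obs()['tcp_pos'],env.get_obs()['contact_force'])
E
```

```text
[478.61299861 290.61966476  90.06404314] [ 0.41604531  0.3221123  -1.08606184]
```

View pics/c9.png

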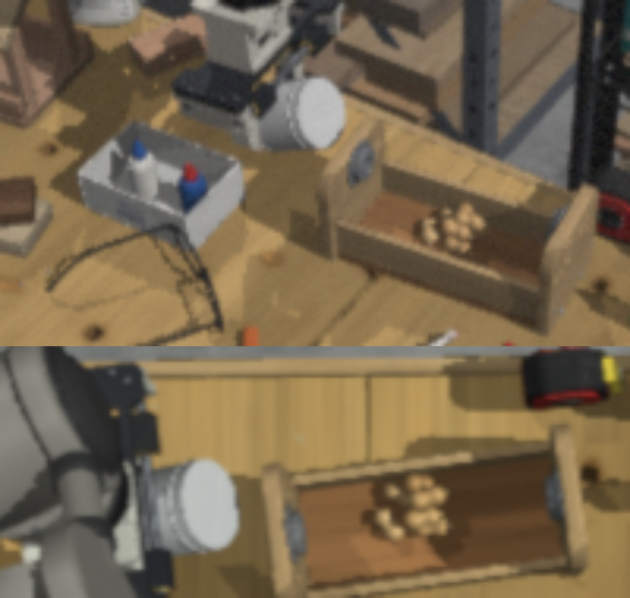

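The cup's base faces up and toward the trough, about 120° from upright. The left end board is free, and the peanuts are still in the trough.

>>> apply_moves --pt "1 -0.4 0 0.4 0" --pt "1 -0.2 0 0 0" --pt "1 -0.1 0 0 0" --pt "1 0 0 0 0"

```text
time: 29.32
tcp_pos: [481.4, 265.9, 75.0]
tcp_rot: [3.139, -0.006, 1.689]
contact_force: [-3.8, 13.7, -0.8]
opening: 65.8
grip_force: 30.1
```

>>> apply_moves --pt "1 0 0 -0.2 0" --pt "1 0 0 -0.2 0" --pt "1 0 0 -0.2 0" --pt "1 0 0 0 0"

```text
time: 29.82
tcp_pos: [481.9, 263.3, 98.3]
tcp_rot: [3.139, -0.001, 1.691]
contact_force: [-1.3, 5.0, 2.7]
opening: 65.8
grip_force: 30.0
```

>>> apply_moves --pt "1 -0.05 0 -0.15 0" --pt "1 -0.05 0 -0.15 0" --pt "1 0 0 0 0"

```text
time: 30.2
tcp_pos: [482.0, 258.7, 109.5]
tcp_rot: [3.141, 0.0, 1.691]
contact_force: [-0.2, 2.3, -0.8]
opening: 65.6
grip_force: 30.0
```

```bash
python3 - <<'E'
from h import *
t,_=shot('scene'); T,_=shot('top'); im,_=shot('wrist')
a=cv2.resize(t[120:230,170:370],(640,352)); b=np.hstack([cv2.resize(T[130:210,170:290],(320,213)),cv2.resize(im[100:320,120:520],(320,213))])
cv2.imwrite('pics/c10.png',cv2.resize(np.vstack([a,b])[:,:,::-1],(640,565)))
E
```

```text
(no output)
```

View pics/c10.png

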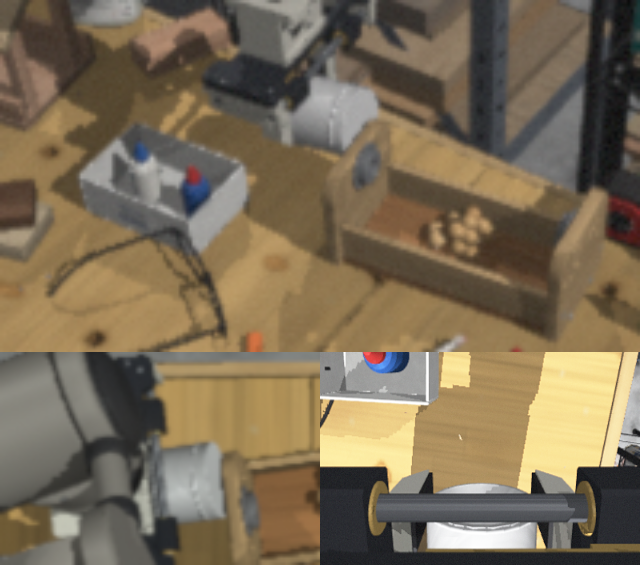

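The cup is now about horizontal, with its base against the end board. Next I'll go higher and push the lower part of the base against the board's top edge.

>>> apply_moves --pt "1 0.25 0 -0.3 0" --pt "1 0 0 -0.6 0" --pt "1 -0.2 0 0 0" --pt "1 -0.2 0 0 0" --pt "1 0 0 0 0"

```text
time: 30.98
tcp_pos: [482.2, 251.9, 144.3]
tcp_rot: [-3.14, 0.001, 1.69]
contact_force: [0.5, 0.6, -0.6]
opening: 65.8
grip_force: 30.0
```

>>> apply_moves --pt "1 -0.2 0 0 0" --pt "1 -0.2 0 -0.1 0" --pt "1 0 0 0 0"

```text
time: 31.35
tcp_pos: [484.8, 236.4, 149.4]
tcp_rot: [3.141, 0.0, 1.69]
contact_force: [0.5, 0.3, -0.5]
opening: 65.8
grip_force: 30.0
```

>>> apply_moves --pt "1 0.35 0 0 0" --pt "1 0.35 0 0 0" --pt "1 0 0 0.38 0" --pt "1 -0.2 0 0 0" --pt "1 -0.2 0 0 0" --pt "1 -0.1 0 0 0" --pt "1 0 0 0 0"

```text
time: 32.22
tcp_pos: [483.6, 249.3, 135.7]
tcp_rot: [3.138, -0.009, 1.689]
contact_force: [-4.6, 20.5, 7.6]
opening: 66.3
grip_force: 30.1
```

>>> apply_moves --pt "1 0.03 0 -0.12 0" --pt "1 0 0 -0.12 0" --pt "1 0 0 0 0"

```text
time: 32.6
tcp_pos: [483.3, 246.4, 143.8]
tcp_rot: [3.141, -0.001, 1.69]
contact_force: [-0.8, 5.4, 3.2]
opening: 65.9
grip_force: 30.0
```

```bash
python3 - <<'E'
from h import *
for n in ('scene','top'):
    im,c=shot(n)
    for d in imaging.regions_of('feed_cup',n)[:2]:
        r,k=rect(d['mask']); print(n,round(d['p'],2),np.round(d['location']),r, cv2.boundingRect(k))
E
```

```text
scene 0.79 [277. 150.] ((275.3000183105469, 149.40000915527344), (25.043960571289062, 23.702320098876953), 26.56505012512207) (262, 136, 27, 28)
scene 0.56 [222. 179.] ((220.81036376953125, 178.27587890625), (51.07821273803711, 33.22053527832031), 23.198591232299805) (194, 158, 54, 40)
top 0.6 [243. 177.] ((242.5, 177.0), (30.0, 21.0), 90.0) (232, 162, 22, 31)
```

>>> apply_moves --pt "1 -0.1 0 -0.1 0" --pt "1 -0.1 0 -0.12 0" --pt "1 0 0 0 0"

```text
time: 33.17
tcp_pos: [484.4, 238.1, 152.6]
tcp_rot: [3.141, -0.001, 1.69]
contact_force: [-0.6, 4.1, 2.8]
opening: 66.1
grip_force: 30.0
```

>>> apply_moves --pt "1 -0.1 0 -0.2 0" --pt "1 -0.1 0 -0.2 0" --pt "1 -0.1 0 -0.1 0" --pt "1 0 0 0 0"

```text
time: 33.67
tcp_pos: [486.0, 225.6, 172.6]
tcp_rot: [3.141, 0.001, 1.69]
contact_force: [0.3, 0.9, -0.6]
opening: 66.3
grip_force: 30.0
```

>>> apply_moves --pt "1 -0.2 0 -0.05 0" --pt "1 -0.2 0 -0.05 0" --pt "1 0 0 0 0"

```text
time: 34.05
tcp_pos: [487.8, 209.7, 176.4]
tcp_rot: [3.142, 0.0, 1.69]
contact_force: [0.1, -0.1, -0.9]
opening: 65.5
grip_force: 30.0
```

```bash
cat > tilt.py <<'E'
from h import *
def tilt(cams=('scene','top'),d=57):
    o=env.get_obs(); R=Ro.from_euler('xyz',o['tcp_rot']).as_matrix(); P=o['tcp_pos']+R@[0,0,15.]; ex=R[:,0]*[1,1,0]; ey=R[:,1]; ez=np.array([0,0,1.])
    a=np.linspace(0,2*np.pi,40)
    for n in cams:
        im,c=shot(n); ds=imaging.regions_of('feed_cup',n); ok=[]
        for q in ds[:3]:
            best=[]
            for s in (45,57):
              for th in range(-10,131,5):
                t=np.radians(th); u=np.sin(t)*ex+np.cos(t)*ez; w=-np.cos(t)*ex+np.sin(t)*ez
                X=np.vstack([P+u*k+34*(np.outer(np.cos(a),w)+np.outer(np.sin(a),ey)) for k in (-s,64-s)])
                m=np.zeros((400,640),np.uint8); cv2.fillConvexPoly(m,cv2.convexHull(proj(X,c).astype(np.int32)),1); m=m>0
                M=q['mask']; best.append((round((m&M).sum()/(m|M).sum(),2),th,s))
            print(n,round(q['p'],2),np.round(q['location']),q['mask'].sum(),sorted(best)[::-1][:6])
if __name__=='__main__': tilt()
E
python3 tilt.py
```

```text
scene 0.8 [285. 146.] 506 [(np.float64(0.74), 75, 57), (np.float64(0.74), 70, 57), (np.float64(0.73), 65, 57), (np.float64(0.72), 80, 57), (np.float64(0.72), 60, 57), (np.float64(0.69), 55, 57)]
top 0.92 [256. 174.] 525 [(np.float64(0.52), 80, 57), (np.float64(0.5), 85, 57), (np.float64(0.5), 75, 57), (np.float64(0.49), 70, 57), (np.float64(0.47), 90, 57), (np.float64(0.47), 65, 57)]
```

>>> apply_moves --pt "1 0.5 0 0 0" --pt "1 0.4 0 0 0" --pt "1 0 0 0.52 0" --pt "1 0 0 0 0" --pt "1 -0.1 0 -0.05 0" --pt "1 -0.12 0 -0.12 0" --pt "1 -0.12 0 -0.12 0" --pt "1 0 0 0 0"

```text
time: 35.25
tcp_pos: [485.5, 232.2, 168.0]
tcp_rot: [3.14, -0.0, 1.69]
contact_force: [0.1, -0.3, -1.8]
opening: 66.4
grip_force: 30.0
```

>>> apply_moves --pt "1 -0.15 0 0.1 0" --pt "1 -0.15 0 0 0" --pt "1 -0.1 0 -0.05 0" --pt "1 0 0 0 0"

```text
time: 35.75
tcp_pos: [486.9, 216.4, 165.1]
tcp_rot: [-3.141, 0.0, 1.69]
contact_force: [0.4, -0.1, -0.5]
opening: 65.9
grip_force: 30.0
```

```bash
python3 tilt.py
```

```text
scene 0.96 [281. 148.] 467 [(np.float64(0.73), 65, 57), (np.float64(0.72), 70, 57), (np.float64(0.7), 75, 57), (np.float64(0.7), 60, 57), (np.float64(0.69), 80, 57), (np.float64(0.68), 55, 57)]
top 0.83 [256. 173.] 532 [(np.float64(0.54), 80, 57), (np.float64(0.52), 85, 57), (np.float64(0.52), 75, 57), (np.float64(0.51), 70, 57), (np.float64(0.48), 90, 57), (np.float64(0.48), 65, 57)]
```

>>> apply_moves --pt "1 0.5 0 0 0" --pt "1 0.3 0 0 0" --pt "1 0 0 0.45 0" --pt "1 0 0 0 0" --pt "1 -0.1 0 0 0" --pt "1 -0.1 0 0 0" --pt "1 0 0 0 0"

```text
time: 36.83
tcp_pos: [484.3, 240.2, 147.6]
tcp_rot: [3.141, -0.0, 1.69]
contact_force: [-0.0, -0.9, -0.3]
opening: 66.0
grip_force: 30.0
```

>>> apply_moves --pt "1 -0.12 0 0 0" --pt "1 -0.1 0 0 0" --pt "1 0 0 0 0"

```text
time: 37.2
tcp_pos: [485.3, 235.2, 149.1]
tcp_rot: [3.138, -0.007, 1.69]
contact_force: [-4.8, 14.4, 7.7]
opening: 65.7
grip_force: 30.0
```

>>> apply_moves --pt "1 0 0 -0.12 0" --pt "1 -0.05 0 -0.1 0" --pt "1 -0.08 0 -0.08 0" --pt "1 -0.08 0 -0.08 0" --pt "1 0 0 0 0"

```text
time: 37.83
tcp_pos: [486.2, 223.2, 162.7]
tcp_rot: [3.141, 0.0, 1.69]
contact_force: [-1.0, 4.5, 3.0]
opening: 66.0
grip_force: 30.0
```

>>> apply_moves --pt "1 -0.1 0 -0.06 0" --pt "1 -0.1 0 -0.06 0" --pt "1 -0.1 0 -0.05 0" --pt "1 0 0 0 0"

```text
time: 38.33
tcp_pos: [487.6, 211.1, 169.3]
tcp_rot: [3.141, 0.001, 1.691]
contact_force: [-1.0, 2.0, 1.1]
opening: 66.2
grip_force: 30.0
```

>>> apply_moves --pt "1 -0.1 0 -0.02 0" --pt "1 -0.1 0 -0.02 0" --pt "1 -0.1 0 0 0" --pt "1 0 0 0 0"

```text
time: 38.83
tcp_pos: [489.1, 199.3, 171.1]
tcp_rot: [3.141, 0.0, 1.691]
contact_force: [-0.6, 3.8, 5.7]
opening: 65.9
grip_force: 30.0
```

```bash
python3 tilt.py
```

```text
scene 0.58 [287. 150.] 445 [(np.float64(0.69), 60, 57), (np.float64(0.69), 55, 57), (np.float64(0.68), 50, 57), (np.float64(0.68), 45, 57), (np.float64(0.67), 40, 57), (np.float64(0.64), 65, 57)]
top 0.88 [262. 176.] 421 [(np.float64(0.41), 80, 57), (np.float64(0.4), 85, 57), (np.float64(0.4), 75, 57), (np.float64(0.38), 90, 57), (np.float64(0.38), 70, 57), (np.float64(0.37), 65, 57)]
```

>>> apply_moves --pt "1 -0.1 0 -0.08 0" --pt "1 -0.1 0 -0.05 0" --pt "1 -0.1 0 -0.02 0" --pt "1 -0.1 0 0 0" --pt "1 0 0 0 0"

```text
time: 39.65
tcp_pos: [490.9, 183.3, 176.5]
tcp_rot: [-3.141, 0.0, 1.69]
contact_force: [-0.1, 0.7, -0.2]
opening: 66.2
grip_force: 30.0
```

>>> apply_moves --pt "1 -0.15 0 0 0" --pt "1 -0.15 0 0 0" --pt "1 -0.1 0 0 0" --pt "1 0 0 0 0"

```text
time: 40.15
tcp_pos: [492.8, 167.6, 176.7]
tcp_rot: [3.142, 0.0, 1.69]
contact_force: [0.8, 0.3, -1.0]
opening: 65.9
grip_force: 30.0
```

```bash
python3 tilt.py
```

```text
scene 0.86 [295. 153.] 417 [(np.float64(0.64), 50, 57), (np.float64(0.63), 60, 57), (np.float64(0.63), 55, 57), (np.float64(0.62), 45, 57), (np.float64(0.61), 40, 57), (np.float64(0.6), 65, 57)]
scene 0.34 [367. 189.] 477 [(np.float64(0.0), 130, 57), (np.float64(0.0), 130, 45), (np.float64(0.0), 125, 57), (np.float64(0.0), 125, 45), (np.float64(0.0), 120, 57), (np.float64(0.0), 120, 45)]
top 0.68 [275. 172.] 416 [(np.float64(0.4), 85, 57), (np.float64(0.4), 80, 57), (np.float64(0.38), 75, 57), (np.float64(0.37), 90, 57), (np.float64(0.36), 70, 57), (np.float64(0.36), 65, 57)]
```

```bash
python3 -c "
from tilt import *
tilt(('wrist',))
im,_=shot('wrist','w11')
for y in range(170,250,8): print(y,[im[y,x].tolist() for x in (280,300,322,344)])"
```

```text
wrist 0.9 [321. 229.] 11353 [(np.float64(0.63), 35, 45), (np.float64(0.63), 30, 45), (np.float64(0.63), 25, 57), (np.float64(0.63), 25, 45), (np.float64(0.63), 20, 57), (np.float64(0.63), 20, 45)]
170 [[116, 98, 75], [115, 96, 72], [121, 102, 76], [125, 106, 83]]
178 [[135, 116, 88], [132, 113, 82], [216, 217, 219], [125, 104, 77]]
186 [[247, 226, 171], [255, 255, 255], [115, 114, 116], [255, 255, 255]]
194 [[237, 236, 238], [135, 138, 138], [125, 125, 126], [128, 130, 130]]
202 [[146, 145, 148], [135, 133, 137], [122, 122, 121], [127, 128, 129]]
210 [[144, 143, 145], [139, 139, 142], [121, 122, 126], [135, 135, 136]]
218 [[145, 146, 146], [122, 121, 122], [120, 122, 123], [129, 130, 130]]
226 [[147, 150, 151], [131, 131, 130], [168, 169, 170], [142, 143, 143]]
234 [[149, 147, 149], [168, 169, 170], [167, 169, 169], [166, 167, 168]]
242 [[145, 148, 147], [166, 165, 166], [170, 169, 173], [171, 173, 173]]
```

```bash
python3 - <<'E'
from h import *
o=env.get_obs(); c=cam('wrist',o); R=Ro.from_euler('xyz',o['tcp_rot']).as_matrix(); P=o['tcp_pos']+R@[0,0,15.]; ex=R[:,0]*[1,1,0]; ez=np.array([0,0,1.])
for th in range(-10,61,10):
    t=np.radians(th); u=np.sin(t)*ex+np.cos(t)*ez; f=np.cos(t)*ex-np.sin(t)*ez
    print(th,proj(np.array([P+7*u+34*f,P-52*u+31*f]),c).round().tolist())
E
```

```text
-10 [[322.0, 191.0], [322.0, 158.0]]
0 [[322.0, 185.0], [322.0, 170.0]]
10 [[322.0, 181.0], [322.0, 183.0]]
20 [[322.0, 179.0], [322.0, 196.0]]
30 [[322.0, 180.0], [322.0, 210.0]]
40 [[322.0, 182.0], [322.0, 225.0]]
50 [[322.0, 186.0], [322.0, 240.0]]
60 [[322.0, 191.0], [322.0, 255.0]]
```

>>> apply_moves --pt "1 0 0 -0.6 0" --pt "1 0.6 0 0 0" --pt "1 0.8 0 0 0" --pt "1 0 0 0.65 0" --pt "1 -0.2 0 0 0" --pt "1 -0.15 0 0 0" --pt "1 0 0 0 0"

```text
time: 41.38
tcp_pos: [488.4, 208.8, 175.6]
tcp_rot: [3.14, -0.0, 1.689]
contact_force: [-0.4, -0.0, -0.6]
opening: 66.4
grip_force: 30.0
```

>>> apply_moves --pt "1 -0.1 0 0.08 0" --pt "1 -0.12 0 0.04 0" --pt "1 -0.12 0 0 0" --pt "1 0 0 0 0"

```text
time: 41.88
tcp_pos: [489.4, 196.2, 170.2]
tcp_rot: [3.141, -0.001, 1.691]
contact_force: [-1.3, 2.5, 2.7]
opening: 66.1
grip_force: 30.0
```

>>> apply_moves --pt "1 -0.1 0 0 0" --pt "1 -0.1 0 -0.02 0" --pt "1 -0.1 0 -0.02 0" --pt "1 -0.1 0 0 0" --pt "1 0 0 0 0"

```text
time: 42.5
tcp_pos: [491.6, 179.7, 171.6]
tcp_rot: [3.141, 0.001, 1.691]
contact_force: [-0.8, 1.7, 3.8]
opening: 66.3
grip_force: 30.0
```

>>> apply_moves --pt "1 -0.12 0 0 0" --pt "1 -0.12 0 0 0" --pt "1 -0.12 0 0 0" --pt "1 0 0 0 0"

```text
time: 43.0
tcp_pos: [493.2, 164.8, 171.5]
tcp_rot: [-3.141, 0.002, 1.691]
contact_force: [-0.5, -2.3, 4.0]
opening: 65.8
grip_force: 30.0
```

```bash
cat > lip.py <<'E'
from h import *
im,c=shot('wrist'); o=env.get_obs()
g=im[:,318:327].mean(1)
print([ (y,g[y].round().astype(int).tolist()) for y in range(168,246,5)], o['contact_force'].round(1))
E
python3 lip.py
```

```text
[(168, [129, 109, 83]), (173, [219, 220, 222]), (178, [255, 255, 255]), (183, [252, 252, 252]), (188, [106, 107, 107]), (193, [161, 162, 163]), (198, [188, 189, 191]), (203, [191, 192, 193]), (208, [188, 189, 191]), (213, [192, 192, 194]), (218, [189, 190, 192]), (223, [195, 196, 198]), (228, [189, 190, 192]), (233, [197, 198, 200]), (238, [195, 195, 197]), (243, [188, 189, 191])] [-0.2 -1.5  2.2]
```

>>> apply_moves --pt "1 0 0 -0.5 0" --pt "1 0 0 -0.5 0" --pt "1 0.9 0.25 0 0" --pt "1 0.9 0.25 0 0" --pt "1 0.9 0.25 0 0" --pt "1 0.8 0.3 0 0" --pt "1 0 0 0.9 0" --pt "1 0 0 0.9 0" --pt "1 0 0 0.9 0" --pt "1 0 0 0 0"

```text
time: 44.3
tcp_pos: [515.7, 308.9, 100.1]
tcp_rot: [-3.134, 0.003, 1.691]
contact_force: [-0.3, 0.3, -0.5]
opening: 66.1
grip_force: 30.0
```

>>> apply_moves --pt "1 0 0 0.4 0" --pt "1 0 0 0.15 0" --pt "1 0 0 0.1 0" --pt "1 0 0 0 0"

```text
time: 44.8
tcp_pos: [518.0, 310.0, 77.7]
tcp_rot: [3.141, 0.0, 1.691]
contact_force: [-0.8, 0.8, -1.1]
opening: 66.1
grip_force: 30.0
```

>>> apply_moves --pt "1 0 0 0.12 0" --pt "1 0 0 0.08 0" --pt "1 0 0 0.08 0" --pt "1 0 0 0 0"

```text
time: 45.3
tcp_pos: [518.0, 310.0, 66.5]
tcp_rot: [3.141, 0.0, 1.691]
contact_force: [-0.7, -0.8, 2.4]
opening: 66.4
grip_force: 30.0
```

>>> apply_moves --pt "1 0 0 0.06 0" --pt "1 0 0 0.06 0" --pt "1 0 0 0 0"

```text
time: 45.68
tcp_pos: [518.4, 309.4, 64.6]
tcp_rot: [3.14, 0.001, 1.691]
contact_force: [-6.1, -6.3, 22.3]
opening: 66.0
grip_force: 30.0
```

```bash
python3 lip.py
```

```text
[(168, [180, 148, 98]), (173, [170, 140, 91]), (178, [254, 254, 254]), (183, [251, 251, 251]), (188, [119, 120, 121]), (193, [176, 176, 178]), (198, [191, 193, 194]), (203, [192, 193, 194]), (208, [190, 191, 193]), (213, [192, 192, 195]), (218, [189, 190, 192]), (223, [196, 197, 199]), (228, [191, 191, 193]), (233, [198, 200, 201]), (238, [194, 195, 197]), (243, [189, 190, 192])] [-6.5 -6.3 22.6]
```

```bash
python3 - <<'E'
from h import *
o=env.get_obs(); c=cam('wrist',o); R=Ro.from_euler('xyz',o['tcp_rot']).as_matrix(); P=o['tcp_pos']+R@[0,0,15.]; ex=R[:,0]*[1,1,0]; ez=np.array([0,0,1.])
for s in (50,45):
  for th in range(-5,26,5):
    t=np.radians(th); u=np.sin(t)*ex+np.cos(t)*ez; f=np.cos(t)*ex-np.sin(t)*ez
    print(s,th,proj(np.array([P+(64-s)*u+34*f,P-(s-5)*u+31*f]),c)[:,1].round().tolist(), 'low',P[2]-s*np.cos(t)-34*np.sin(t))
E
```

```text
50 -5 [193.0, 167.0] low 2.7527366070396164
50 0 [188.0, 172.0] low -0.4008237417934808
50 5 [184.0, 177.0] low -3.1738538998011387
50 10 [181.0, 183.0] low -5.545249433079514
50 15 [179.0, 189.0] low -7.496962589732599
50 20 [177.0, 195.0] low -9.014139654161639
50 25 [176.0, 202.0] low -10.085233992809755
45 -5 [196.0, 169.0] low 7.733710097498347
45 0 [191.0, 173.0] low 4.599176258206519
45 5 [186.0, 178.0] low 1.8071195906575914
45 10 [182.0, 183.0] low -0.6212106680184721
45 15 [178.0, 189.0] low -2.6673334582872616
45 20 [175.0, 195.0] low -4.315676550232098
45 25 [173.0, 200.0] low -5.553695057626506
```

>>> apply_moves --pt "1 0 0 -0.08 0" --pt "1 0 0 0 0" --pt "0.15 0 0 0 0" --pt "0 0 0 0 0" --pt "0 0 0 0 0" --pt "0 0 0 0 0" --pt "0 0 0 0 0" --pt "0 0 0 0 0"

```text
time: 46.72
tcp_pos: [517.9, 310.0, 64.7]
tcp_rot: [-3.142, 0.0, 1.691]
contact_force: [1.4, -0.5, 0.1]
opening: 91.8
grip_force: 0.0
```

```bash
python3 lip.py;  python3 -c "
from tilt import *
tilt()"
```

```text
[(168, [179, 147, 97]), (173, [177, 146, 95]), (178, [184, 152, 101]), (183, [180, 149, 98]), (188, [162, 133, 87]), (193, [154, 150, 144]), (198, [160, 161, 162]), (203, [154, 155, 157]), (208, [156, 156, 157]), (213, [155, 156, 156]), (218, [154, 155, 157]), (223, [216, 218, 219]), (228, [255, 255, 255]), (233, [164, 165, 166]), (238, [169, 169, 172]), (243, [165, 166, 167])] [ 0.4  0.3 -0.2]
scene 0.67 [264. 161.] 466 [(np.float64(0.75), 50, 57), (np.float64(0.74), 45, 57), (np.float64(0.74), 40, 57), (np.float64(0.74), 35, 57), (np.float64(0.73), 30, 57), (np.float64(0.72), 55, 57)]
top 0.69 [223. 169.] 515 [(np.float64(0.59), 75, 57), (np.float64(0.57), 80, 57), (np.float64(0.57), 70, 57), (np.float64(0.55), 85, 57), (np.float64(0.54), 65, 57), (np.float64(0.53), 60, 57)]
```

>>> apply_moves --pt "0 0 0 -0.5 0" --pt "0 0 0 -0.9 0" --pt "0 0 0 -0.9 0" --pt "0 -0.9 0 -0.9 0" --pt "0 -0.9 0 -0.9 0" --pt "0 0 0 0 0"

```text
time: 47.72
tcp_pos: [528.3, 237.0, 232.0]
tcp_rot: [3.135, -0.001, 1.688]
contact_force: [-0.2, -0.5, 0.0]
opening: 91.8
grip_force: 0.0
```

```bash
python3 - <<'E'
from h import *
im,c=shot('wrist','w12'); t,_=shot('scene','s12'); T,_=shot('top','t12')
a=cv2.resize(im[:250,150:500],(400,286)); b=cv2.resize(t[100:230,190:350],(400,325)); 
d=cv2.resize(T[120:260,150:290],(400,400)); e=cv2.resize(T[120:270,300:470],(400,211))[:211]
cv2.imwrite('pics/c12.png',np.hstack([np.vstack([a,b])[:600],np.vstack([d,e])[:600]])[:600,:,::-1])
for k in imaging.regions_of('feed_cup','wrist')[:2]: print('w',k['p'],k['location'],rect(k['mask'])[0])
E
```

```text
w 0.7 [320.9, 124.9] ((321.576904296875, 123.6153793334961), (73.22042846679688, 72.38838195800781), 56.3099365234375)
w 0.54 [201.0, 77.5] ((200.8500213623047, 78.95000457763672), (38.8960075378418, 27.828041076660156), 18.434947967529297)
```

View pics/c12.png

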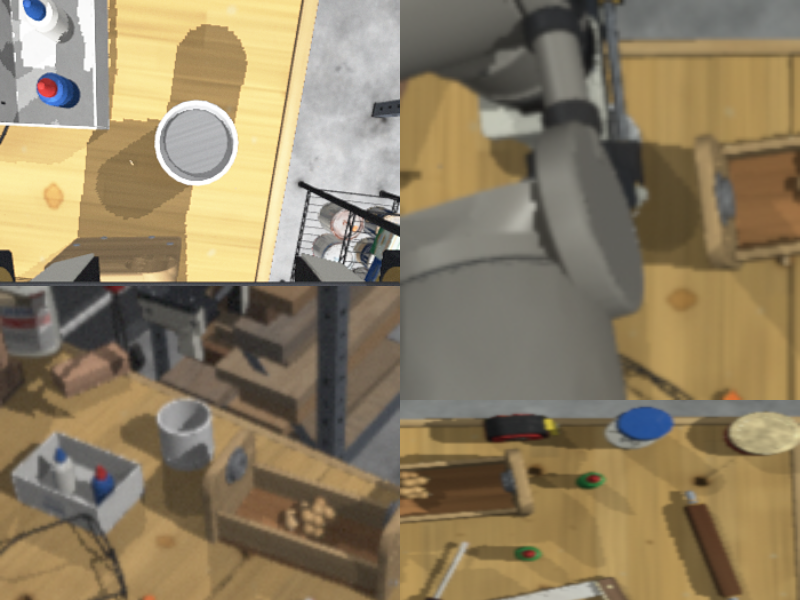

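The cup stands upright and empty at wrist (321,124), the bottles are in the tray and the peanuts in the trough. That was my last picture, so I'll work from numbers from here on.

```bash
python3 - <<'E'
from h import *
im,c=shot('top')
for d in imaging.regions_of('perch_bar','top')[:2]:
    r,k=rect(d['mask']); b=toplane(cv2.boxPoints(r),15,c); print(d['p'],d['location'],toplane(cv2.boxPoints(r).mean(0),15,c).round(),b[:,:2].round().tolist())
plan([316,-265,235],.243,n=15)
E
```

```text
0.9 [429.8, 224.0] [[ 378. -243.   15.]] [[473.0, -208.0], [480.0, -235.0], [284.0, -277.0], [278.0, -250.0]]
[525.9 239.2 227.3] 1.692 15
[[0,-0.79,-0.45,-0.01,0.81],[0,-0.83,-0.37,-0.01,0.81],[0,-0.86,-0.29,-0.01,0.81],[0,-0.89,-0.2,-0.01,0.81],[0,-0.9,-0.12,-0.01,0.81],[0,-0.91,-0.03,-0.01,0.81],[0,-0.91,0.06,-0.01,0.81],[0,-0.9,0.15,-0.01,0.81],[0,-0.88,0.23,-0.01,0.81],[0,-0.85,0.32,-0.01,0.81],[0,-0.82,0.4,-0.01,0.81],[0,-0.78,0.47,-0.01,0.81],[0,-0.73,0.55,-0.01,0.81],[0,-0.67,0.61,-0.01,0.81],[0,-0.61,0.68,-0.01,0.81]]
```

>>> apply_moves --pt "0 -0.79 -0.45 0 0.81" --pt "0 -0.83 -0.37 0 0.81" --pt "0 -0.86 -0.29 0 0.81" --pt "0 -0.89 -0.2 0 0.81" --pt "0 -0.9 -0.12 0 0.81" --pt "0 -0.91 -0.03 0 0.81" --pt "0 -0.91 0.06 0 0.81" --pt "0 -0.9 0.15 0 0.81" --pt "0 -0.88 0.23 0 0.81" --pt "0 -0.85 0.32 0 0.81" --pt "0 -0.82 0.4 0 0.81" --pt "0 -0.78 0.47 0 0.81"

```text
time: 49.52
tcp_pos: [356.7, -164.7, 228.2]
tcp_rot: [-3.141, 0.0, 0.522]
contact_force: [0.7, -0.6, -0.7]
opening: 91.8
grip_force: 0.0
```

>>> apply_moves --pt "0 -0.73 0.55 0 0.81" --pt "0 -0.67 0.61 0 0.81" --pt "0 -0.61 0.68 0 0.81" --pt "0 0 0 0 0" --pt "0 0 0 0 0"

```text
time: 50.15
tcp_pos: [314.5, -264.0, 228.2]
tcp_rot: [-3.14, 0.0, 0.234]
contact_force: [0.1, 1.4, -0.8]
opening: 91.8
grip_force: 0.0
```

```bash
python3 - <<'E'
from h import *
im,c=shot('wrist','w13'); o=env.get_obs(); print(o['tcp_pos'],o['tcp_rot'][2],o['qpos'].round(2))
for d in imaging.regions_of('perch_bar','wrist')[:2]:
    r,k=rect(d['mask']); b=cv2.boxPoints(r); print(d['p'],r,b.round().tolist()); print('z22',toplane(b,22,c)[:,:2].round(1).tolist())
    M=d['mask']
    for y in range(0,240,12):
        x=np.nonzero(M[y])[0]
        if len(x): 
            P=toplane([(x.min(),y),(x.max(),y)],22,c); print(y,x.min(),x.max(),P[:,:2].round(1).tolist(), im[y,(x.min()+x.max())//2].tolist())
E
```

```text
[ 314.6246213  -263.77942071  228.33490456] 0.23476057221985247 [-0.89  0.15  1.84  0.    1.15  0.45]
0.93 ((320.0, 105.0), (194.0, 22.0), 90.0) [[309.0, 8.0], [331.0, 8.0], [331.0, 202.0], [309.0, 202.0]]
z22 [[474.9, -211.7], [479.9, -232.6], [288.5, -279.9], [282.7, -255.7]]
12 317 325 [[473.3, -220.1], [475.1, -227.8]] [222, 227, 232]
24 317 326 [[462.9, -222.6], [464.9, -231.2]] [251, 222, 132]
36 311 331 [[450.9, -219.2], [455.5, -238.7]] [126, 85, 61]
48 311 331 [[440.1, -221.7], [444.8, -241.3]] [129, 84, 62]
60 310 331 [[428.9, -223.3], [433.9, -244.0]] [132, 84, 59]
72 310 331 [[417.7, -225.8], [422.7, -246.8]] [136, 89, 68]
84 309 330 [[406.1, -227.4], [411.2, -248.6]] [135, 90, 67]
96 310 330 [[394.8, -231.1], [399.7, -251.4]] [136, 88, 60]
108 310 330 [[383.0, -233.8], [387.9, -254.3]] [137, 89, 63]
120 310 329 [[371.0, -236.6], [375.8, -256.2]] [143, 94, 66]
132 310 329 [[358.8, -239.4], [363.6, -259.2]] [142, 93, 68]
144 310 329 [[346.4, -242.2], [351.2, -262.2]] [141, 94, 67]
156 310 329 [[333.8, -245.1], [338.6, -265.3]] [142, 93, 67]
168 310 329 [[320.9, -248.1], [325.7, -268.5]] [144, 95, 69]
180 309 328 [[307.5, -250.0], [312.4, -270.6]] [139, 94, 64]
192 311 327 [[294.6, -255.3], [298.8, -272.8]] [127, 81, 60]
```

```bash
python3 - <<'E'
from h import *
o=env.get_obs(); im=imaging.read_camera('wrist'); c=cam('wrist',o); M=imaging.regions_of('perch_bar','wrist')[0]['mask']
w=M.sum(1); rows=np.nonzero(w)[0]; big=np.nonzero(w>15)[0]; print(rows.min(),big.min(),big.max(),rows.max(),w[rows.min():40].tolist(),w[185:210].tolist())
e=np.array([np.cos(.215),np.sin(.215)])
f=lambda y,z: toplane([(321,y)],z,c)[0,:2]@e
print('tip s',f(rows.min(),11),'-> origin',f(rows.min(),11)-109,'| batten far',f(big.min(),22),'->',f(big.min(),22)-83,'| near top edge',f(big.max(),22),'->',f(big.max(),22)+83)
k=np.array([toplane([(np.nonzero(M[y])[0].mean(),y)],22,c)[0,:2] for y in range(40,180,4)])
v=np.polyfit(k@e,k@[-e[1],e[0]],1); print(v, 'yaw',.215+np.arctan(v[0]))
s=f(big.min(),22)-83; P=s*e+np.polyval(v,s)*np.array([-e[1],e[0]]); print('origin',P)
plan([P[0],P[1],120],.215)
E
```

```text
8 33 193 203 [5, 7, 8, 9, 9, 10, 10, 10, 10, 10, 10, 10, 10, 10, 10, 10, 10, 11, 12, 11, 10, 10, 10, 12, 15, 18, 19, 21, 21, 21, 21, 21] [20, 20, 20, 20, 20, 19, 19, 17, 16, 13, 11, 8, 8, 8, 8, 8, 7, 6, 4, 0, 0, 0, 0, 0, 0]
tip s 422.7046185846659 -> origin 313.7046185846659 | batten far 397.024369127268 -> 314.024369127268 | near top edge 232.66393214203092 -> 315.66393214203094
[ 3.02485501e-03 -3.21444134e+02] yaw 0.21802484578037265
origin [ 375.17102119 -246.1190312 ]
[ 314.7 -263.9  228.7] 0.235 4
[[0,0.39,-0.02,0.68,0.04],[0,0.39,-0.02,0.68,0.04],[0,0.39,-0.02,0.68,0.04],[0,0.39,-0.03,0.68,0.04]]
```

>>> apply_moves --pt "0.4 0.4 -0.03 0.6 0.04" --pt "0.4 0.4 -0.03 0.6 0.04" --pt "0.4 0.4 -0.03 0.8 0.04" --pt "0.4 0.39 -0.02 0.9 0.03" --pt "0.4 0 0 0.9 0" --pt "0.5 0 0 0.8 0" --pt "0.5 0 0 0.45 0" --pt "0.5 0 0 0 0"

```text
time: 51.35
tcp_pos: [375.0, -245.2, 25.8]
tcp_rot: [-3.139, 0.002, 0.216]
contact_force: [0.2, -0.5, 0.7]
opening: 45.8
grip_force: 0.0
```

>>> apply_moves --pt "1 0 0 0.02 0" --pt "1 0 0 0 0" --pt "1 0 0 0 0" --pt "1 0 0 0 0" --pt "1 0 0 0 0" --pt "1 0 0 -0.5 0" --pt "1 0 0 -0.9 0" --pt "1 0 0 -0.9 0" --pt "1 0 0 -0.9 0" --pt "1 0 0 -0.9 0" --pt "1 0 0 0 0"

```text
time: 52.72
tcp_pos: [376.3, -247.1, 192.2]
tcp_rot: [3.137, -0.003, 0.215]
contact_force: [0.4, 0.8, -1.2]
opening: 21.5
grip_force: 30.0
```

```bash
python3 - <<'E'
from h import *
def ob(p,y): return {'tcp_pos':np.array(p),'tcp_rot':np.array([np.pi,0,y])}
c6=np.zeros((400,640,3),np.uint8); c6[100:330]=cv2.imread('pics/c6.png')[:230]
S={'c6':(c6,cam('wrist',ob([417.6,70.2,112.5],.129))),'w1':(cv2.imread('pics/w1.png'),cam('wrist',ob([459.8,101.2,248.5],1.698))),'w3':(cv2.imread('pics/w3.png'),cam('wrist',ob([484.6,-26,206.5],1.695)))}
box={'c6':[(95,100,185,185),(490,100,580,185)],'w1':[(300,100,375,130)],'w3':[(290,175,365,215)]}
for n,(im,c) in S.items():
    hsv=cv2.cvtColor(im,cv2.COLOR_BGR2HSV); m=((hsv[...,1]<50)&(hsv[...,2]>40)).astype(np.uint8)
    for (x0,y0,x1,y1) in box[n]:
        k=np.zeros_like(m); k[y0:y1,x0:x1]=m[y0:y1,x0:x1]; nn,l,st,ce=cv2.connectedComponentsWithStats(k); i=1+st[1:,4].argmax()
        x,y,w,h,a=st[i]; print(n,st[i],ce[i].round(1),'z85',toplane([ce[i]],85,c)[0].round(1),'midcol z100',toplane([(x+w/2,y+h/2)],100,c)[0].round(1))
# predicted: cup mouth rims for a trough pose, to be compared
    cv2.imwrite(f'pics/_{n}.png',m*255)
for n in ('c6',):
    im,c=S[n]; hsv=cv2.cvtColor(im,cv2.COLOR_BGR2HSV)
    for y in (110,120,130,140,150,160):
        print(y,''.join('#' if hsv[y,x,1]<50 else '.' for x in range(95,185,2)),''.join('#' if hsv[y,x,1]<50 else '.' for x in range(490,580,2)))
E
```

```text
c6 [ 103  100   65   74 3869] [135.  132.3] z85 [461.9 173.   85. ] midcol z100 [461.7 164.2 100. ]
c6 [ 500  100   71   74 4197] [534.8 132.5] z85 [488.5 -30.3  85. ] midcol z100 [486.  -21.2 100. ]
w1 [312 110  49  12 447] [335.7 115.3] z85 [463.5 168.4  85. ] midcol z100 [463.7 167.8 100. ]
w3 [301 185  54  23 949] [327.7 196.3] z85 [489.1 -26.   85. ] midcol z100 [488.6 -22.4 100. ]
110 ....##############################........... ........################################.....
120 ....################################......... ......############.######################....
130 .....################################........ .....#############.#####################.....
140 ......###############################........ .....##################################......
150 .......############################.......... .......##############################........
160 ...........####################.............. ...........#######################...........
```

```bash
cat > fit.py <<'E'
from h import *
from scipy.optimize import minimize
def ob(p,y): return {'tcp_pos':np.array(p),'tcp_rot':np.array([np.pi,0,y])}
D=[('c6',[417.6,70.2,112.5],.129,(95,100,185,185),1),('c6',[417.6,70.2,112.5],.129,(490,100,580,185),-1),('w1',[459.8,101.2,248.5],1.698,(300,100,375,130),1),('w3',[484.6,-26,206.5],1.695,(290,175,365,215),-1)]
a=np.linspace(0,2*np.pi,48); S=8
def ring(v,sg,d): # distance d of ring from centre along y
    ex=np.array([np.cos(v[2]),np.sin(v[2]),0]); ey=np.array([-ex[1],ex[0],0])
    return np.array([v[0],v[1],85])+sg*d*ey+17*(np.outer(np.cos(a),ex)+np.outer(np.sin(a),[0,0,1]))
O=[]
for n,p,y,b,sg in D:
    m=cv2.imread(f'pics/_{n}.png',0)[b[1]:b[3],b[0]:b[2]]; nn,l,st,ce=cv2.connectedComponentsWithStats((m>0).astype(np.uint8)); m=(l==1+st[1:,4].argmax())
    O.append((cv2.resize(m.astype(np.uint8),None,fx=S,fy=S,interpolation=0)>0,cam('wrist',ob(p,y)),b,sg))
def ious(v,dz=0):
    r=[]
    for m,c,b,sg in O:
        q=proj(np.vstack([ring(v,sg,93),ring(v,sg,103)]),c); h=np.zeros(m.shape,np.uint8)
        cv2.fillConvexPoly(h,cv2.convexHull(((q+.5-[b[0],b[1]])*S).astype(np.int32)),1); h=h>0; r.append((h&m).sum()/(h|m).sum())
    return np.array(r)
for x0 in ([476,73,.127],[474,70,.12]):
    s=minimize(lambda v:-ious([v[0],v[1],v[2]/100]).sum(),[x0[0],x0[1],x0[2]*100],method='Nelder-Mead',options={'initial_simplex':[[x0[0]+i,x0[1]+j,x0[2]*100+k] for i,j,k in ((0,0,0),(4,0,0),(0,4,0),(0,0,3))]})
    v=s.x; print(v.round(2),ious([v[0],v[1],v[2]/100]).round(2))
for j in range(4):
    s=minimize(lambda v:-ious([v[0],v[1],.127])[j],[477,73],method='Nelder-Mead',options={'initial_simplex':[[477,73],[482,73],[477,78]]}); print(D[j][0],D[j][4],s.x.round(1),round(-s.fun,2))
E
python3 fit.py
```

```text
[475.91  70.95  13.26] [0.73 0.79 0.91 0.79]
[476.06  70.98  13.09] [0.73 0.79 0.91 0.79]
c6 1 [474.2  74.8] 0.86
c6 -1 [475.5  67.9] 0.84
w1 1 [475.8  70.9] 0.91
w3 -1 [476.4  72. ] 0.82
```

```bash
cat > ins.py <<'E'
from h import *
def W(dl,c,z=99,g=1,n=None,T=(475.8,71.2,.13),dex=0,off=0):
    """plan to bar with yaw offset dl, tip at left socket floor, plunger pushed in by c (negative: tip short of floor)"""
    ex=np.array([np.cos(T[2]),np.sin(T[2])]); ey=np.array([-ex[1],ex[0]]); d=np.sin(dl)*ex+np.cos(dl)*ey
    p=np.array(T[:2])+dex*ex+101*ey-(109-c+off)*d; print('goal',p.round(1),z,round(T[2]+np.pi/2-dl,3)); plan([*p,z],T[2]+np.pi/2-dl,n,g)
E
python3 -c "
from ins import *
W(.33,-14,192)"
```

```text
goal [438.3  50.8] 192 1.371
[ 376.3 -247.1  192.2] 0.215 11
[[1,0.28,-0.63,0.0,-0.88],[1,0.35,-0.6,0.0,-0.88],[1,0.41,-0.56,0.0,-0.88],[1,0.46,-0.51,0.0,-0.88],[1,0.52,-0.46,0.0,-0.88],[1,0.56,-0.4,0.0,-0.88],[1,0.6,-0.34,0.0,-0.88],[1,0.63,-0.28,0.0,-0.88],[1,0.66,-0.21,0.0,-0.88],[1,0.68,-0.14,0.0,-0.88],[1,0.69,-0.07,0.0,-0.88]]
```

>>> apply_moves --pt "1 0.28 -0.63 0 -0.88" --pt "1 0.35 -0.6 0 -0.88" --pt "1 0.41 -0.56 0 -0.88" --pt "1 0.46 -0.51 0 -0.88" --pt "1 0.52 -0.46 0 -0.88" --pt "1 0.56 -0.4 0 -0.88" --pt "1 0.6 -0.34 0 -0.88" --pt "1 0.63 -0.28 0 -0.88" --pt "1 0.66 -0.21 0 -0.88" --pt "1 0.68 -0.14 0 -0.88" --pt "1 0.69 -0.07 0 -0.88" --pt "1 0 0 0 0"

```text
time: 54.22
tcp_pos: [436.3, 52.9, 188.6]
tcp_rot: [-3.139, 0.0, 1.379]
contact_force: [-1.0, 0.1, -1.9]
opening: 21.2
grip_force: 30.0
```

```bash
python3 - <<'E'
from ins import *
W(.33,-14,99)
im,c=shot('wrist','w14'); o=env.get_obs(); R=Ro.from_euler('xyz',o['tcp_rot']).as_matrix()
for d in imaging.regions_of('perch_bar','wrist')[:2]:
    M=d['mask']; w=M.sum(1); r=np.nonzero(w)[0]; print(d['p'],r.min(),r.max(),[(y,np.nonzero(M[y])[0].min(),np.nonzero(M[y])[0].max()) for y in range(r.min()+1,r.max(),10) if w[y]])
# predicted plunger tip, batten end top edges in picture
f=lambda x,y,z: proj(o['tcp_pos']+R@np.array([x,y,z]),c)[0].round(1).tolist()
print('tip',f(109,0,14),f(104,0,14),'batten end',f(83,11,3),f(83,-11,3),'mid',f(40,11,3),f(40,-11,3))
E
```

```text
goal [438.3  50.8] 99 1.371
[436.3  52.9 188.6] 1.379 3
[[1,-0.01,0.02,0.75,0.02],[1,-0.01,0.02,0.75,0.02],[1,-0.01,0.02,0.75,0.02]]
0.9 14 302 [(15, np.int64(318), np.int64(326)), (25, np.int64(312), np.int64(332)), (35, np.int64(312), np.int64(333)), (45, np.int64(312), np.int64(333)), (55, np.int64(309), np.int64(335)), (65, np.int64(312), np.int64(334)), (75, np.int64(302), np.int64(343)), (85, np.int64(298), np.int64(347)), (95, np.int64(298), np.int64(347)), (105, np.int64(298), np.int64(348)), (115, np.int64(298), np.int64(348)), (125, np.int64(299), np.int64(346)), (135, np.int64(299), np.int64(346)), (145, np.int64(299), np.int64(347)), (155, np.int64(299), np.int64(346)), (165, np.int64(299), np.int64(346)), (175, np.int64(298), np.int64(346)), (185, np.int64(299), np.int64(345)), (195, np.int64(299), np.int64(345)), (205, np.int64(300), np.int64(345)), (215, np.int64(301), np.int64(345)), (225, np.int64(300), np.int64(345)), (235, np.int64(301), np.int64(345)), (245, np.int64(303), np.int64(343)), (285, np.int64(302), np.int64(344)), (295, np.int64(302), np.int64(343))]
tip [322.7, 13.9] [322.6, 26.7] batten end [348.9, 74.8] [296.2, 74.6] mid [346.6, 176.2] [297.8, 176.0]
```

>>> apply_moves --pt "1 -0.02 0.03 0.8 0.03" --pt "1 -0.01 0.03 0.8 0.03" --pt "1 0 0 0.5 0" --pt "1 0 0 0.14 0" --pt "1 0 0 0 0"

```text
time: 54.95
tcp_pos: [439.1, 49.5, 100.3]
tcp_rot: [-3.141, 0.0, 1.368]
contact_force: [-1.0, 0.6, -1.0]
opening: 21.4
grip_force: 30.0
```

```bash
python3 - <<'E'
from ins import *
print(env.get_obs()['contact_force'].round(1))
W(.33,2,99,n=3)
# check socket against picture: left cup grey blob vs model
im,c=shot('wrist','w15'); hsv=cv2.cvtColor(im,cv2.COLOR_RGB2HSV)
a=np.linspace(0,2*np.pi,40); ex=np.array([np.cos(.13),np.sin(.13),0]); ey=np.array([-ex[1],ex[0],0]); P=np.array([475.8,71.2,85])
q=proj(np.vstack([P+k*ey+17*(np.outer(np.cos(a),ex)+np.outer(np.sin(a),[0,0,1])) for k in (93,103)]),c); print('model cup cols',q[:,0].min().round(),q[:,0].max().round(),'rows',q[:,1].min().round(),q[:,1].max().round())
for y in range(0,60,5): print(y,''.join('#' if hsv[y,x,1]<50 else '.' for x in range(240,410,3)))
E
```

```text
[-1.   0.6 -1. ]
goal [441.4  66.5] 99 1.371
[439.1  49.5 100.3] 1.368 3
[[1,0.14,-0.01,0.01,-0.01],[1,0.14,-0.01,0.01,-0.01],[1,0.14,-0.01,0.01,-0.01]]
model cup cols 279.0 363.0 rows -58.0 12.0
0 .................###############.........................
5 ..................#########..............................
10 .........................................................
15 ..........................####...........................
20 ........................#######..........................
25 ........................########.........................
30 ........................########.........................
35 ........................########.........................
40 ........................########.........................
45 ........................########.........................
50 ........................########.........................
55 .........................................................
```

>>> apply_moves --pt "1 0.12 -0.01 0.01 0" --pt "1 0.12 0 0.01 0" --pt "1 0.04 0 0.01 0" --pt "1 0 0 0 0"

```text
time: 55.5
tcp_pos: [441.5, 61.4, 99.4]
tcp_rot: [3.14, -0.0, 1.37]
contact_force: [1.1, 0.8, -0.4]
opening: 21.5
grip_force: 30.0
```

```bash
python3 - <<'E'
from ins import *
o=env.get_obs(); print(o['contact_force'].round(1),o['tcp_pos'].round(1))
W(.33,3,99,n=2)
im,c=shot('wrist','w16'); hsv=cv2.cvtColor(im,cv2.COLOR_RGB2HSV)
a=np.linspace(0,2*np.pi,90); ex=np.array([np.cos(.13),np.sin(.13),0]); ey=np.array([-ex[1],ex[0],0]); P=np.array([475.8,71.2,85])
q=proj(np.vstack([P+k*ey+17*(np.outer(np.cos(a),ex)+np.outer(np.sin(a),[0,0,1])) for k in (93,103)]),c)
m=np.zeros((80,640),np.uint8); cv2.fillConvexPoly(m,cv2.convexHull(q.astype(np.int32)),1)
for y in range(0,60,4): print('%2d'%y,''.join('#' if hsv[y,x,1]<50 else '.' for x in range(240,410,3)),''.join('#' if m[y,x] else '.' for x in range(240,410,3)))
E
```

```text
[ 1.1  0.8 -0.4] [441.5  61.4  99.4]
goal [441.6  67.5] 99 1.371
[441.5  61.4  99.4] 1.37 2
[[1,0.07,-0.01,0.0,-0.01],[1,0.07,-0.01,0.0,-0.01]]
 0 .............#############################............... ................#########################................
 4 ............##############################............... ...............##########################................
 8 ...........##############################................ ..............###########################................
12 ...........#############################................. ..............###########################................
16 ...........############################.................. ..............##########################.................
20 ...........##########################.................... ..............########################...................
24 .............#####################....................... ...............#####################.....................
28 .................###############......................... ...............##################........................
32 .................###############......................... ................##############...........................
36 ...................###..########......................... ................###########..............................
40 ........................########......................... .................#####...................................
44 ........................########......................... .........................................................
48 ........................########......................... .........................................................
52 ........................###..###......................... .........................................................
56 ......................................................... .........................................................
```

>>> apply_moves --pt "1 0.1 -0.02 0.01 0" --pt "1 0.08 0 0 0" --pt "1 0 0 0 0"

```text
time: 55.92
tcp_pos: [442.2, 68.2, 98.9]
tcp_rot: [3.14, 0.0, 1.369]
contact_force: [2.2, -3.8, 0.5]
opening: 21.8
grip_force: 30.1
```

```bash
python3 -c "
from ins import *
W(.12,13,99,n=6)"
```

```text
goal [463.7  75.4] 99 1.581
[442.2  68.2  98.9] 1.369 6
[[1,0.05,0.08,0.0,-0.29],[1,0.04,0.08,0.0,-0.29],[1,0.04,0.08,0.0,-0.29],[1,0.04,0.09,0.0,-0.29],[1,0.04,0.09,0.0,-0.29],[1,0.03,0.09,0.0,-0.29]]
```

>>> apply_moves --pt "1 0.05 0.08 0 -0.29" --pt "1 0.04 0.08 0 -0.29" --pt "1 0.04 0.08 0 -0.29" --pt "1 0.04 0.09 0 -0.29" --pt "1 0.04 0.09 0 -0.29" --pt "1 0.03 0.09 0 -0.29" --pt "1 0 0 0 0"

```text
time: 56.8
tcp_pos: [463.9, 75.0, 98.9]
tcp_rot: [3.14, 0.001, 1.579]
contact_force: [3.3, -6.2, 0.6]
opening: 21.5
grip_force: 30.1
```

```bash
python3 -c "
from ins import *
print(env.get_obs()['contact_force'].round(1),env.get_obs()['ft_torque'].round(2))
W(.12,15,99,n=1)
W(0,15,99,n=4)
im,c=shot('wrist','w17'); o=env.get_obs(); M=imaging.regions_of('perch_bar','wrist')[0]['mask']; w=M.sum(1)
print([(y,int(w[y]),int(np.nonzero(M[y])[0].mean())) for y in range(0,130,6) if w[y]])"
```

```text
[ 3.3 -6.2  0.6] [-0.85 -0.73 -0.32]
goal [463.6  77.4] 99 1.581
[463.9  75.   98.9] 1.579 1
[[1,0.06,-0.01,0.0,-0.02]]
goal [474.9  78.1] 99 1.701
[463.9  75.   98.9] 1.579 4
[[1,0.02,0.07,0.0,-0.25],[1,0.02,0.07,0.0,-0.25],[1,0.01,0.07,0.0,-0.25],[1,0.01,0.07,0.0,-0.25]]
[(60, 20, 324), (66, 21, 323), (72, 40, 323), (78, 46, 323), (84, 50, 323), (90, 49, 324), (96, 48, 323), (102, 48, 323), (108, 49, 324), (114, 49, 324), (120, 49, 324), (126, 49, 323)]
```

>>> apply_moves --pt "1 0.06 0.03 0 0" --pt "1 0 0 0 0"

```text
time: 57.15
tcp_pos: [464.4, 77.4, 98.8]
tcp_rot: [3.141, 0.001, 1.579]
contact_force: [2.7, -6.9, 0.9]
opening: 21.6
grip_force: 30.0
```

>>> apply_moves --pt "1 0.01 0.07 0 -0.25" --pt "1 0.01 0.07 0 -0.25" --pt "1 0 0 0 0"

```text
time: 57.52
tcp_pos: [470.1, 78.2, 98.8]
tcp_rot: [3.141, 0.001, 1.639]
contact_force: [2.1, -6.5, 1.1]
opening: 21.5
grip_force: 30.0
```

>>> apply_moves --pt "1 0 0.07 0 -0.25" --pt "1 0 0.07 0 -0.25" --pt "1 0 0 0 0"

```text
time: 57.9
tcp_pos: [475.7, 78.7, 98.8]
tcp_rot: [3.141, 0.001, 1.699]
contact_force: [1.8, -6.4, 1.7]
opening: 21.9
grip_force: 30.0
```

>>> apply_moves --pt "1 -0.08 0 0 0" --pt "1 -0.06 0 0 0" --pt "1 0 0 0 0"

```text
time: 58.28
tcp_pos: [476.3, 73.2, 98.8]
tcp_rot: [3.141, 0.001, 1.698]
contact_force: [2.3, -5.0, 1.2]
opening: 21.7
grip_force: 30.0
```

>>> apply_moves --pt "1 -0.08 0 0 0" --pt "1 -0.06 0 0 0" --pt "1 0 0 0 0"

```text
time: 58.65
tcp_pos: [476.9, 68.1, 98.7]
tcp_rot: [3.141, 0.0, 1.698]
contact_force: [2.2, -3.1, 0.7]
opening: 21.9
grip_force: 30.0
```

>>> apply_moves --pt "1 -0.04 0 0 0" --pt "1 0 0 0 0"

```text
time: 58.9
tcp_pos: [476.9, 67.6, 98.7]
tcp_rot: [3.141, -0.001, 1.698]
contact_force: [2.0, 5.2, 1.6]
opening: 21.7
grip_force: 30.0
```

>>> apply_moves --pt "1 0.02 0 0 0" --pt "0.6 0 0 0 0" --pt "0.4 0 0 0 0" --pt "0.2 0 0 0 0" --pt "0 0 0 0 0" --pt "0 0 0 0 0" --pt "0 0 0 0 0" --pt "0 0 0 -0.5 0" --pt "0 0 0 -0.9 0" --pt "0 0 0 -0.9 0" --pt "0 -0.9 0 -0.9 0" --pt "0 -0.9 0 0 0"

```text
time: 60.4
tcp_pos: [487.5, -4.7, 229.7]
tcp_rot: [3.136, 0.002, 1.7]
contact_force: [-0.1, -0.3, -0.7]
opening: 91.6
grip_force: 0.0
```

```bash
python3 - <<'E'
from h import *
ex=np.array([np.cos(.13),np.sin(.13),0]); ey=np.array([-ex[1],ex[0],0]); P=np.array([475.8,71.2,0])
o=env.get_obs(); print(o['tcp_pos'].round(),o['opening'])
for n in ('wrist','top'):
    im,c=shot(n,'fin_'+n)
    for d in imaging.regions_of('perch_bar',n)[:2]:
        r,k=rect(d['mask']); b=toplane(cv2.boxPoints(r),94,c)-P; print(n,round(d['p'],2),d['mask'].sum(),np.c_[b@ex,b@ey].round().tolist())
        M=d['mask']; print([(y,toplane([(np.nonzero(M[y])[0].mean(),y)],94,c)[0].round(1).tolist()[:2]) for y in range(0,240,20) if M[y].sum()>5]) if n=='wrist' else 0
    print(n,'peanuts',[(round(q['p'],2),np.round([(toplane(q['location'],20,c)[0]-P)@ex,(toplane(q['location'],20,c)[0]-P)@ey]).tolist()) for q in imaging.regions_of('peanut1',n) if q['p']>.3])
    print(n,'cup',[(round(q['p'],2),toplane(q['location'],60,c)[0].round().tolist()) for q in imaging.regions_of('feed_cup',n)[:2]])
E
```

```text
[488.  -5. 230.] 91.63973749657849
wrist 0.91 5203 [[-9.0, 75.0], [12.0, 75.0], [14.0, -92.0], [-11.0, -92.0]]
[(0, [467.8, 146.2]), (20, [469.6, 132.3]), (40, [471.0, 118.0]), (60, [472.9, 103.3]), (80, [474.9, 88.2]), (100, [476.9, 72.7]), (120, [479.0, 56.6]), (140, [481.5, 40.2]), (160, [483.3, 23.1]), (180, [485.6, 5.5]), (200, [487.9, -12.7])]
wrist peanuts [(0.82, [36.0, 6.0]), (0.75, [23.0, -0.0]), (0.69, [33.0, 22.0]), (0.49, [32.0, -14.0]), (0.43, [-15.0, -25.0])]
wrist cup [(0.47, [478.0, 75.0, 60.0])]
top 0.9 325 [[16.0, 92.0], [10.0, 45.0], [-14.0, 48.0], [-7.0, 95.0]]
top peanuts []
top cup [(0.75, [522.0, 284.0, 60.0])]
```

>>> apply_moves --pt "0 -0.9 -0.5 -0.3 0" --pt "0 -0.9 -0.5 -0.3 0" --pt "0 -0.9 -0.5 0 0" --pt "0 -0.9 -0.5 0 0" --pt "0 -0.9 -0.5 0 0" --pt "0 0 0 0 0"

```text
time: 61.55
tcp_pos: [409.2, -196.5, 250.6]
tcp_rot: [-3.141, 0.0, 1.696]
contact_force: [-0.1, 0.4, -0.6]
opening: 91.9
grip_force: 0.0
```

```bash
python3 - <<'E'
from h import *
a=np.linspace(0,2*np.pi,40); circ=np.c_[np.cos(a),np.sin(a),0*a]*34
for n in ('scene','top'):
    im,c=shot(n,'end_'+n); q=max(imaging.regions_of('feed_cup',n),key=lambda d:d['p']); M=q['mask']; best=[]
    for x in range(490,560,3):
        for y in range(260,350,3):
            m=np.zeros((400,640),np.uint8); cv2.fillConvexPoly(m,cv2.convexHull(proj(np.vstack([circ+[x,y,0],circ+[x,y,64]]),c).round().astype(np.int32)),1); m=m>0
            best.append(((m&M).sum()/(m|M).sum(),x,y))
    print(n,q['p'],q['location'],max(best))
    for d in imaging.regions_of('perch_bar',n)[:1]: r,k=rect(d['mask']); print('bar',d['p'],r, proj([[475.8-83*-.13,71.2-83*.99,85],[475.8-83*.13,71.2+83*.99,85]],c).round().tolist())
    print('bottles',[(round(d['p'],2),np.round(d['location']).tolist()) for d in imaging.regions_of('squeeze_bottle1',n)])
E
```

```text
scene 0.63 [263.3, 159.8] (np.float64(0.8919803600654664), 517, 290)
bar 0.58 ((314.21356201171875, 181.8756866455078), (61.674957275390625, 10.831087112426758), 18.88608741760254) [[341.0, 190.0], [289.0, 173.0]]
bottles [(0.7, [330.0, 236.0]), (0.61, [377.0, 218.0]), (0.55, [316.0, 183.0])]
top 0.6 [218.8, 166.8] (np.float64(0.9325301204819277), 523, 296)
bar 0.85 ((303.5645751953125, 183.97775268554688), (9.909924507141113, 77.77952575683594), 82.303955078125) [[339.0, 179.0], [270.0, 189.0]]
bottles [(0.64, [307.0, 190.0]), (0.59, [353.0, 229.0]), (0.42, [378.0, 180.0])]
```

```bash
python3 -c "
from rig import env
print(env.sign_off())"
```

```text
the job is handed in; nothing more can be done
None
```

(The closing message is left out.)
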